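Build up a glass-bowl fuel filter by feel

TASK

Put the fuel filter together in the assembly stand: stand the glass bowl upright on the seat in the stand's cup, lay the spacer ring squarely on the bowl's rim, then set the filter head, boss up, squarely on the ring, and leave the stack standing there. The glass is thin: hold it lightly, lower each part slowly until you feel it touch, let go only once it rests, and never press hard; the cup's seat has been left screwed to some unknown height. Leave everything else on the bench where it is.

Things in the scene. Friction and masses are not known exactly. Their poses are not given: they have to be found in the camera images.
- stand: assembly stand, fixed to the bench: base plate 150 x 130 x 12, three pillars, then a round cup open at the top, 94 outside and 72 inside diameter, its mouth 104 above the bench. Origin: on the cup's axis, at bench height; z up, x along the base's long side
- cup_mouth (a point): centre of the cup's mouth, 104 above the bench. Down in the cup is a flat seat, 60 diameter, on a screw: its face lies anywhere from 50 to 90 above the bench (14 to 54 below the mouth); where is not reported. It holds its height under load, but its thick rubber face gives by 1 per 20 N
- bowl: clear glass filter bowl, a plain upright cylinder 60 diameter x 110 tall, flat closed bottom, open top, 0.19 to 0.34 kg; it has 6 of play all round in the cup. Origin: centre of its underside, z up along its axis. A grip of 20 to 25 N a finger holds it
- bowl_rim (a point): centre of the bowl's rim, 110 above its origin. The glass cracks if the two fingers squeeze it with over 80 N in all (40 N each), or if it is pressed or knocked with over 25 N against the stand or under the ring. A fall of 3 or more counts as dropped, for the ring and head too
- spacer: plain aluminium spacer ring, 62 outside diameter, 40 bore, 18 thick, 0.09 kg, lying flat. Origin: centre of its underside; z along its axis. Either face may go down
- head: cast aluminium filter head, 0.24 kg: a disc 68 diameter x 14 thick with a plain round boss 26 diameter standing 34 above the disc (top of boss 48 above the origin) and two opposed pipe stubs at its rim along its own y axis, 98 over all. Lies disc down, boss up. Origin: centre of its underside; z up
- spraycan: bystander: white spray can, 64 dia x 190 tall, standing
- taperoll: bystander: roll of masking tape lying flat, 104 dia x 48 tall
- flange: bystander: plain steel hub flange lying flat, 110 dia x 24 tall
- wrench: bystander: 200 mm spanner lying flat
- elbow: bystander: brass elbow fitting lying flat, about 55 x 50 x 26 tall
- jar: bystander: white plastic jar, 68 dia x 75 tall, standing
- screwdriver: bystander: screwdriver lying flat, 210 long
Not all that is in view belongs to the job. What is shaped like the bowl but red or turquoise is not meant. What is meant by the spacer is not turquoise, and is the smaller of those in its own colour.

How it is judged:
On the way, in this order (a step that is already met when the one before it is completed fails the run):
1. the glass bowl stands upright on the seat in the stand's cup, let go (horizontal distance between bowl and stand below 0.008 m and z of bowl in the frame of stand between 0.045 and 0.094 m and angle between bowl's own z axis and vertical below 0.06 rad and contact force between bowl and stand above 0.8 N and contact force between the fingers and bowl below 0.1 N), for 0.2 s.
2. the spacer ring lies squarely on the bowl's rim, let go (all of step 1 and horizontal distance between spacer and bowl below 0.007 m and ((z of spacer in the frame of bowl between 0.107 and 0.113 m and angle between spacer's own z axis and vertical below 0.06 rad) or (z of spacer in the frame of bowl between 0.125 and 0.131 m and angle between spacer's own z axis and vertical above 3.08 rad)) and contact force between the fingers and spacer below 0.1 N), for 0.2 s.
3. the filter head lies squarely on the ring, let go (all of step 2 and horizontal distance between head and spacer below 0.007 m and z of head in the frame of bowl between 0.125 and 0.131 m and angle between head's own z axis and vertical below 0.06 rad and contact force between the fingers and head below 0.1 N), for 0.2 s.
At the end, for the whole second after the job is handed in: Bowl upright (0.06 rad) on the seat, within 8 mm of the cup's axis (inside the cup); ring flat on the bowl's rim, centred on the bowl within 7 mm; head flat on the ring, boss up, centred on it within 7 mm; all three released and at rest (all of step 3 and linear speed of each of bowl, spacer, head below 0.02 m/s); the robot touches nothing.
It fails at once if the glass is squeezed by the fingers with more than 80 N in all (40 N each) (contact force between the fingers and bowl above 80 N).
It fails at once if the glass is pressed or knocked against the stand, or by the ring, with more than 25 N (contact force between bowl and stand above 25 N or contact force between bowl and spacer above 25 N).
It fails at once if the bowl, the ring or the head is dropped (moves at over 0.25 m/s while not firmly held: a fall of about 3 mm) ((contact force between the fingers and bowl below 12 N and linear speed of bowl above 0.25 m/s) or (contact force between the fingers and spacer below 12 N and linear speed of spacer above 0.25 m/s) or (contact force between the fingers and head below 12 N and linear speed of head above 0.25 m/s)).
It fails at once if the bowl is tipped by more than 0.5 rad (angle between bowl's own z axis and vertical above 0.5 rad).
It fails at once if a bystander is moved by more than 30 mm (distance of any of spraycan, taperoll, flange, wrench, elbow, jar, screwdriver from where it was at the start of the episode above 0.03 m).
It also fails if it takes over 72 s, if anything falls off the work surface, if the arm or the gripper's body presses on something with over 40 N, if the wrist force passes 120 N, or if a joint passes its speed limit or range.

ROBOT

A 6-joint arm with a two-finger parallel gripper is mounted at the origin on the work surface. World frame = base frame: x ahead of the robot, y to its left, z up, the work surface at z = 0. Lengths are in m, angles in rad, forces in N, time in s.
With the tool pointing down it reaches from about 0.35 to 0.775 m from the base axis. Payload 7.3 kg.
Tool frame: the origin (TCP) lies midway between the tips of the shut fingers; the grasp point (between the pads) lies 19 mm behind it (robot.grip_depth is the z of the grasp point in the tool frame, in m); z points along the fingers, y is the line along which they close (so a half turn about z gives the same grasp; the last joint's range is limited). The gripper opens to 92 mm and grips with 3 to 60 N. Pads are 19 mm wide; open, the fingers measure 130 mm over their backs; the gripper's body (75 mm by 190 mm) begins 47 mm behind the grasp point.
Start: joints at [1.11, 0.342, 1.524, -0, 1.275, -0.146], TCP at [0.163, 0.499, 0.206] pointing down, gripper open.
Joint ranges: [-2.53, 2.53], [-0.77, 2.02], [0.04, 2.7], [-1, 4.14], [0.28, 2.66], [-3.11, 3.11]. Speed limits (rad/s): [2.57, 2.57, 3.14, 3.14, 3.14, 3.14].

INTERFACE

Orientations are given as [roll, pitch, yaw] about the fixed x, y, z axes, in that order (R = Rz(yaw) Ry(pitch) Rx(roll)).
In Python, from cell import robot, viewer gives the robot as it stands.
- The arm moves only by the tool step_arm, never from a script. Its argument "increments" is a list of rows, each an object with "delta_pos": the shift along the tool's x, y, z in cm, a list of three; "dr": the turn, a rotation vector about the tool's x, y, z in degrees, a list of three; "fingers": the closure, from -1 (fully open) to 1 (shut), so that 0 is half open. In form: [{"delta_pos": [tx, ty, tz], "dr": [wx, wy, wz], "fingers": fingers}, ...]. A call has exactly 5 rows; each row is the pose to reach, as a shift and turn from the pose commanded when the call began, along the tool's axes at that moment; what a row does not reach only later rows make up. A row lasts 1/8 s, in which the tool goes at most 62.5 mm and 10.7 degrees, less where a joint would pass 70% of its speed; a pose out of reach is approached as far as the arm can. A call with a gripper value outside its range is refused whole. The fingers move at their own pace and stop on an object; "newtons" is the grip in N (left out, the last holds). Time passes only in rows, so rows that repeat a pose let the fingers close, or fill a call up. It gives the time, the measured TCP pose, the force, the opening and the grip force at its end, in the units of the state.
- robot.observe(): the state, without advancing time (a new reading comes with each control period).
- viewer.read_camera(name): name is "side" or "top"; returns the picture (480x640x3 uint8, red, green, blue); there is no depth.
- viewer.camera_params(name): a dict with "K" (3x3 intrinsics, pixels), "T" (4x4, takes a point from camera to world coordinates). Camera axes: x right, y down, z forward; pixel columns grow to the right and rows downward; lengths in m; the calibration is good to about 2 mm. A picture is of the moment at which its call begins. camera_params takes no time and is no camera call.
- robot.hand_in(): hands the job in; it is judged then, once.
The state is a dict: "time": time; "qpos": joint angles; "qvel": joint speeds; "joint_efforts": joint torques, N m; "tool_pos": TCP position; "tool_rot": TCP orientation; "contact_force": force on the tool from outside, world axes, zero at the start; "torque": the same for the moment, N m; "opening": finger opening in m; "grip_force": force on a finger pad.
Only numpy, scipy, OpenCV 4.12 (cv2) and the standard library are available. Lean on these libraries where they do the work, as an engineer would, in place of code of your own. Each camera call takes 0.05 s, during which the arm holds its last target. There are 200 camera calls.

## Working session

There is one attempt and no reset: what is moved stays moved. The work goes in short steps, Python scripts to look and compute and a tool call to move; the robot and the scene stay as the last step left them, time stands still between calls to the robot, and variables do not carry over. Pictures are saved under pics/ and viewed, at most 10 in all, crops included, and the job is handed in when it is done.

Besides the shell and the picture viewer there is one more tool, called after "Emit:" as name(argument=value, ...), one argument or row to a line, values as JSON. step_arm: Moves the arm, as the interface text tells. Its arguments: {"type":"object","properties":{"increments":{"type":"array"},"newtons":{"type":"number"}},"required":["increments"]}

```bash
mkdir -p pics; ls; python3 - <<'E'
from cell import robot, viewer
import cv2
for n in("top","side"):
    im=viewer.read_camera(n); cv2.imwrite(f"pics/{n}0.png",im[:,:,::-1]); p=viewer.camera_params(n); print(n,p["K"].tolist(),p["T"].round(4).tolist())
print(robot.observe(),robot.grip_depth)
E
```

```text
pics
top [[461.14579735612523, 0.0, 326.56214406062196], [0.0, 461.14579735612523, 244.0104199036699], [0.0, 0.0, 1.0]] [[-0.0204, -0.9839, 0.1775, 0.3524], [-0.9998, 0.0214, 0.0032, -0.0485], [-0.0069, -0.1774, -0.9841, 1.0547], [0.0, 0.0, 0.0, 1.0]]
side [[462.2256257262202, 0.0, 316.76858170143805], [0.0, 462.2256257262202, 244.25433967779531], [0.0, 0.0, 1.0]] [[0.7406, -0.4626, 0.4874, -0.0023], [-0.6719, -0.5194, 0.5281, -0.5992], [0.0089, -0.7185, -0.6954, 0.8682], [0.0, 0.0, 0.0, 1.0]]
{'time': 0.1, 'qpos': array([ 1.11001912e+00,  3.42635820e-01,  1.52491480e+00, -3.34079475e-05,
        1.27540909e+00, -1.46018504e-01]), 'qvel': array([-0.00069648, -0.00053493, -0.00168666,  0.00064031,  0.00091562,
        0.00051496]), 'joint_efforts': array([ 1.73279925e-03, -4.32006025e+01, -2.44696909e+01,  7.17579480e-02,
        5.25363476e-02, -9.31564756e-06]), 'tool_pos': array([0.16235484, 0.49885158, 0.20492576]), 'tool_rot': array([-3.14023549e+00, -1.67300166e-04,  2.82684359e+00]), 'contact_force': array([-0.20442732, -0.51471702,  0.30066483]), 'torque': array([-0.01532203,  0.00586561,  0.00640601]), 'grip_force': 0.0, 'opening': 0.09145194283436281} -0.0188
```

View pics/top0.png

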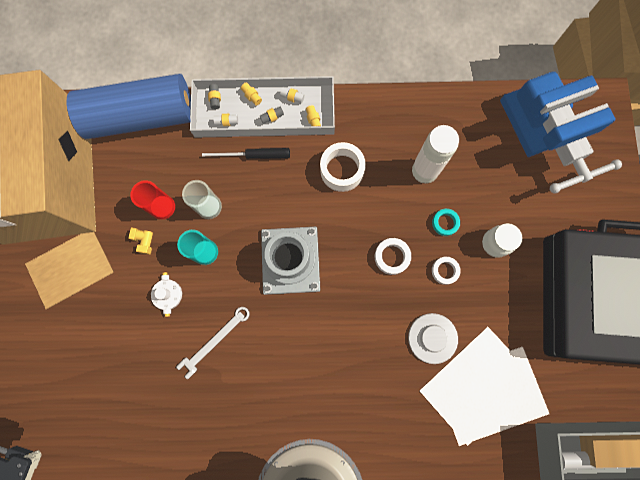

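View pics/side0.png

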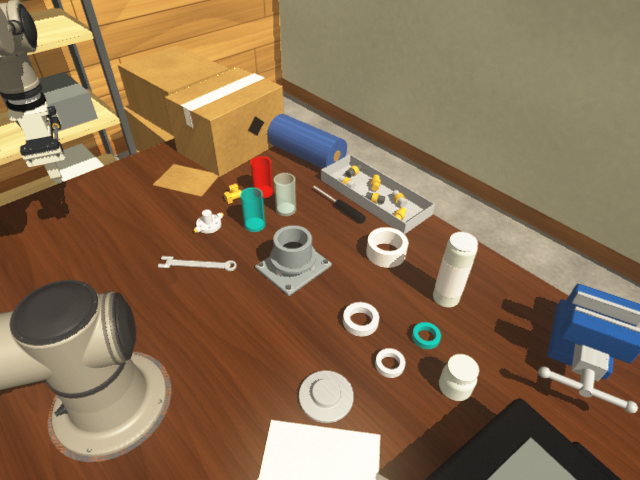

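The pictures show these candidates (top view pixels):
- **Bowl:** red at (152,200), turquoise at (198,247) and clear at (202,200). The clear one is meant, since red and turquoise are ruled out.
- **Spacer:** large white ring at (393,256), small white ring at (446,270) and turquoise ring at (446,222). The small white one is meant, as the smaller in its own colour.
- **Head:** (167,294), with its stubs nearly vertical in the image.
- **Stand cup:** (289,257).

One enlarged crop should confirm these.

```bash
cat > h.py <<'E'
import numpy as np, cv2
from cell import robot, viewer
P={n:viewer.camera_params(n) for n in("top","side")}
def ray(n,uv):
    K,T=P[n]["K"],P[n]["T"]; d=T[:3,:3]@np.linalg.solve(K,[uv[0],uv[1],1.]); return T[:3,3],d
def onplane(n,uv,z):
    o,d=ray(n,uv); return (o+d*(z-o[2])/d[2])
def proj(n,p):
    K,T=P[n]["K"],P[n]["T"]; c=K@(T[:3,:3].T@(np.asarray(p)-T[:3,3])); return c[:2]/c[2]
E
python3 - <<'E'
import cv2,numpy as np
from h import *
t=cv2.imread("pics/top0.png"); s=cv2.imread("pics/side0.png")
def c(im,x,y,w,h): return cv2.resize(im[y:y+h,x:x+w],(390,290),interpolation=cv2.INTER_CUBIC)
o=np.vstack([np.hstack([c(t,120,170,108,80),c(t,370,200,108,80)]),np.hstack([c(t,120,260,108,80),c(t,240,217,108,80)])])
cv2.imwrite("pics/crop0.png",o)
for nm,uv,z in(("ring",(446,270),.018),("big",(393,256),.018),("cup",(289,257),.104),("bowl",(196,192),.11),("head",(167,294),.014)):
    p=onplane("top",uv,z); print(nm,p.round(3),proj("side",p).round(0))
E
```

```text
ring [ 0.474 -0.314  0.018] [389. 359.]
big [ 0.508 -0.195  0.018] [360. 317.]
cup [0.498 0.033 0.104] [291. 240.]
bowl [0.641 0.23  0.11 ] [285. 178.]
head [0.433 0.317 0.014] [209. 222.]
```

View pics/crop0.png

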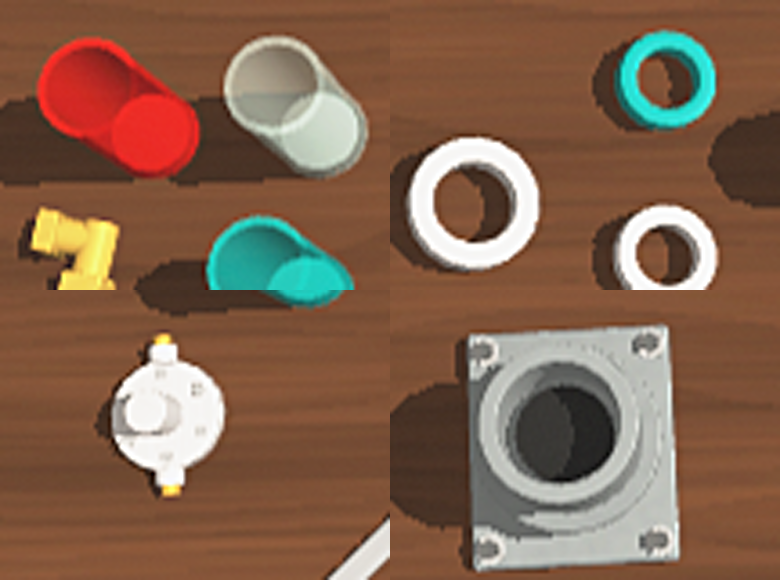

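The crop confirms all three: the clear glass is at crop (300,110), the small white ring at (665,250) and the head boss up at (165,415). Next I'll measure them precisely.

```bash
cat >> h.py <<'E'
def blob(im,box,smax=70,vmin=0):
    x,y,w,h=box; hsv=cv2.cvtColor(im[y:y+h,x:x+w],cv2.COLOR_BGR2HSV)
    m=((hsv[...,1]<smax)&(hsv[...,2]>vmin)).astype(np.uint8)
    c=max(cv2.findContours(m,cv2.RETR_EXTERNAL,cv2.CHAIN_APPROX_NONE)[0],key=cv2.contourArea)
    return c+np.array([x,y])
def hough(im,box,rmin,rmax,k=6):
    x,y,w,h=box; g=cv2.cvtColor(im[y:y+h,x:x+w],cv2.COLOR_BGR2GRAY)
    g=cv2.GaussianBlur(cv2.resize(g,None,fx=k,fy=k,interpolation=cv2.INTER_CUBIC),(0,0),k/3)
    c=cv2.HoughCircles(g,cv2.HOUGH_GRADIENT_ALT,1.5,5,param1=100,param2=.5,minRadius=int(rmin*k),maxRadius=int(rmax*k))
    return [] if c is None else [(x+(a+.5)/k-.5,y+(b+.5)/k-.5,r/k) for a,b,r in c[0][:,:3]]
E
python3 - <<'E'
from h import *
t=cv2.imread("pics/top0.png"); s=cv2.imread("pics/side0.png")
for nm,bx,r,z in(("bowl",(178,172,48,50),(12.5,16),.11),("ring",(425,250,45,40),(12,16),.018),("cupo",(255,220,70,75),(20,26),.104),("cupi",(255,220,70,75),(15,19.5),.104),("head",(140,265,55,60),(13,18),.014),("boss",(140,265,55,60),(4.5,8),.048)):
    for c in hough(t,bx,*r): print(nm,np.round(c,1),onplane("top",c,z).round(4))
b=blob(t,(250,217,80,85)); r=cv2.minAreaRect(b); print("stand",r,[onplane("top",q,.012)[:2].round(4) for q in cv2.boxPoints(r)])
for nm,cam,im,bx,v in(("ringT","top",t,(425,252,45,40),150),("headT","top",t,(145,268,45,52),140),("ringS","side",s,(370,342,40,40),150),("bowlT","top",t,(178,172,50,50),0),("bowlS","side",s,(272,168,30,50),0)):
    b=blob(im,bx,70,v); print(nm,b.reshape(-1,2).min(0),b.reshape(-1,2).max(0),cv2.fitEllipse(b), onplane(cam,cv2.fitEllipse(b)[0],.016).round(4))
# head stubs: yellow tips
hsv=cv2.cvtColor(t,cv2.COLOR_BGR2HSV)[265:325,145:190]; m=((hsv[...,1]>120)&(hsv[...,0]>18)&(hsv[...,0]<35)&(hsv[...,2]>150)).astype(np.uint8)
n,_,st,ce=cv2.connectedComponentsWithStats(m)
for i in range(1,n): print("tip",st[i,4],ce[i]+[145,265],onplane("top",ce[i]+[145,265],.007).round(4))
E
```

```text
bowl [195.1 193.1  13.8] [0.639 0.232 0.11 ]
ring [445.8 269.8  13.9] [ 0.4743 -0.3132  0.018 ]
cupo [290.3 259.1  23.9] [0.4936 0.0307 0.104 ]
cupo [283.8 259.6  22.7] [0.4929 0.0442 0.104 ]
cupo [284.6 254.1  23.8] [0.5044 0.0426 0.104 ]
cupo [291.1 249.3  22. ] [0.5142 0.029  0.104 ]
cupo [291.6 245.8  24. ] [0.5216 0.0279 0.104 ]
cupo [286.8 245.8  22.3] [0.5218 0.0378 0.104 ]
cupo [286.6 253.3  22.1] [0.5059 0.0384 0.104 ]
cupo [288.6 258.8  21.6] [0.4942 0.0343 0.104 ]
cupo [290.6 263.1  21.2] [0.4852 0.0302 0.104 ]
cupi [286.6 252.8  16.9] [0.507  0.0384 0.104 ]
cupi [284.6 259.8  17.7] [0.4923 0.0427 0.104 ]
cupi [290.1 255.8  18. ] [0.5005 0.0312 0.104 ]
cupi [288.6 259.1  16.2] [0.4937 0.0343 0.104 ]
cupi [285.3 252.1  17.8] [0.5086 0.041  0.104 ]
head [163.8 293.8  16.9] [0.434 0.324 0.014]
head [165.1 294.8  14.9] [0.4317 0.3211 0.014 ]
boss [155.1 294.8   5.6] [0.4295 0.3309 0.048 ]
boss [159.1 292.8   7. ] [0.4337 0.3223 0.048 ]
boss [159.1 292.8   5.6] [0.4337 0.3223 0.048 ]
stand ((289.6758117675781, 260.0162048339844), (65.51815795898438, 57.378326416015625), 87.1375
[... 277 characters left out ...]
[151 275] [181 313] ((166.0360870361328, 294.1386413574219), (29.242061614990234, 35.22372817993164), 1.336925983428955) [0.433  0.3183 0.016 ]
ringS [376 348] [405 377] ((390.2596740722656, 362.356689453125), (27.08952522277832, 30.355499267578125), 141.1429901123047) [ 0.4706 -0.319   0.016 ]
bowlT [182 180] [221 218] ((201.2176055908203, 198.93348693847656), (28.374666213989258, 45.60458755493164), 134.11109924316406) [0.653  0.2452 0.016 ]
bowlS [274 173] [295 215] ((284.8041687011719, 193.48793029785156), (20.723854064941406, 47.96434783935547), 177.3656768798828) [0.6702 0.273  0.016 ]
tip 8 [164.5  273.25] [0.4815 0.327  0.007 ]
tip 9 [166.77777778 314.44444444] [0.3881 0.3179 0.007 ]
```

```bash
python3 - <<'E'
from h import *
s=cv2.imread("pics/side0.png"); t=cv2.imread("pics/top0.png")
print("bowl",onplane("top",(196.3,194.2),.11).round(4),onplane("top",(208.3,205),0).round(4))
print("bowlS bottom/top px",[proj("side",(.638,.229,z)).round(1) for z in(0,.11)])
print("red/turq rim",onplane("top",(146,194),.11).round(3),onplane("top",(191,243),.11).round(3))
print("ring",onplane("top",(446.2,269.9),.009).round(4),onplane("side",(390.4,362.4),.009).round(4))
print("jar",onplane("top",(508,236),.075).round(3))
k=10
def pic(n,im,x,y,w,h):
    o=cv2.convertScaleAbs(cv2.resize(im[y:y+h,x:x+w],None,fx=k,fy=k,interpolation=cv2.INTER_CUBIC),alpha=1.5,beta=10)
    for z,c in((.05,(0,0,255)),(.07,(0,255,0)),(.09,(255,0,0)),(.104,(0,255,255))):
        R=.036 if z==.104 else .030
        q=np.array([proj(n,(.5065+R*np.cos(a),.0395+R*np.sin(a),z)) for a in np.linspace(0,6.283,40,endpoint=False)])
        for p in q: cv2.circle(o,tuple(int(v) for v in (p-[x,y]+.5)*k),2,c,-1)
    return o
cv2.imwrite("pics/cup0.png",np.hstack([pic("side",s,270,222,40,50),pic("top",t,268,232,40,50)]))
E
```

```text
bowl [0.6365 0.2294 0.11  ] [0.6424 0.2325 0.    ]
bowlS bottom/top px [array([286.1, 209.3]), array([284.6, 178.5])]
red/turq rim [0.639 0.337 0.11 ] [0.531 0.237 0.11 ]
ring [ 0.4752 -0.3163  0.009 ] [ 0.4746 -0.317   0.009 ]
jar [ 0.538 -0.437  0.075]
```

View pics/cup0.png

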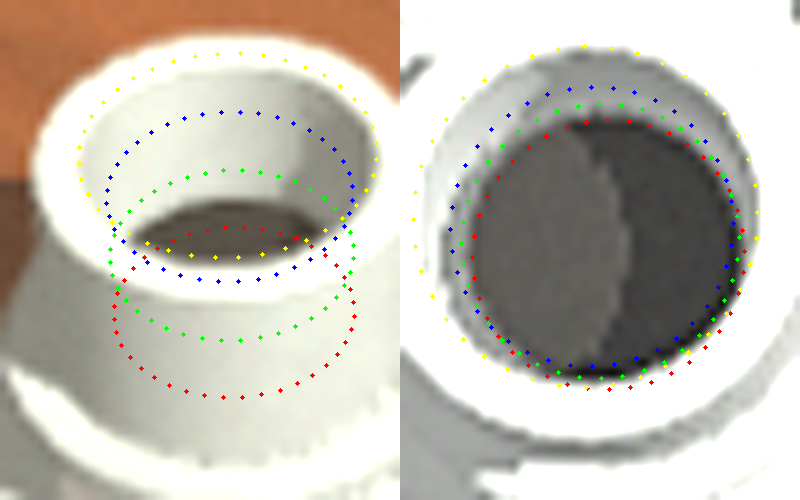

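```bash
cat >> h.py <<'E'
def go(x,y,z,yawdeg):
    o=robot.observe(); R=cv2.Rodrigues(np.zeros(3))[0]
    from scipy.spatial.transform import Rotation as Ro
    R=Ro.from_euler('xyz',o["tool_rot"]); G=Ro.from_euler('xyz',[np.pi,0,np.radians(yawdeg)])
    print("d cm",(R.inv().apply(np.array([x,y,z])-o["tool_pos"])*100).round(2),"dr",(R.inv()*G).as_rotvec(degrees=True).round(2),"t",round(o["time"],2),"F",o["contact_force"].round(2),"op",round(o["opening"],4),"g",round(o["grip_force"],1),"tcp",o["tool_pos"].round(4))
E
python3 -c "
from h import *
go(.639,.23,.2,135)"
```

```text
d cm [-53.65 -10.81   0.5 ] dr [-8.000e-02  1.000e-02  2.697e+01] t 0.1 F [-0.2  -0.51  0.3 ] op 0.0915 g 0.0 tcp [0.1624 0.4989 0.2049]
```

Emit:
step_arm(
  increments=[
    {"delta_pos": [-6,-1.2,0],"dr": [0,0,5],"fingers": -1},
    {"delta_pos": [-12,-2.4,0],"dr": [0,0,10],"fingers": -1},
    {"delta_pos": [-18,-3.6,0],"dr": [0,0,15],"fingers": -1},
    {"delta_pos": [-24,-4.8,0],"dr": [0,0,20],"fingers": -1},
    {"delta_pos": [-30,-6,0],"dr": [0,0,27],"fingers": -1},
  ],
  newtons=18,
)

```text
time: 0.72
tool_pos: [0.4307, 0.348, 0.2053]
tool_rot: [-3.141, -0.0, 2.352]
contact_force: [-0.1, 0.7, 1.0]
opening: 0.0921
grip_force: 0.0
```

```bash
python3 -c "
from h import *
go(.639,.23,.15,135)"
```

```text
d cm [-23.05   6.49   5.52] dr [-0.02 -0.02 -0.25] t 0.72 F [-0.08  0.67  0.96] op 0.0921 g 0.0 tcp [0.4307 0.348  0.2053]
```

Emit:
step_arm(
  increments=[
    {"delta_pos": [-6,1.6,1],"dr": [0,0,0],"fingers": -1},
    {"delta_pos": [-12,3.2,2],"dr": [0,0,0],"fingers": -1},
    {"delta_pos": [-18,5,3],"dr": [0,0,0],"fingers": -1},
    {"delta_pos": [-23,6.5,4],"dr": [0,0,0],"fingers": -1},
    {"delta_pos": [-23,6.5,5],"dr": [0,0,0],"fingers": -1},
  ],
)

```text
time: 1.35
tool_pos: [0.6401, 0.2294, 0.1532]
tool_rot: [-3.14, -0.0, 2.351]
contact_force: [-0.3, 0.7, 0.5]
opening: 0.0917
grip_force: 0.0
```

```bash
python3 - <<'E'
from h import *
go(.639,.23,.067,135)
for n,(x,y,w,h) in (("top",(130,150,130,100)),("side",(235,130,100,100))):
    im=viewer.read_camera(n)[:,:,::-1]; cv2.imwrite(f"pics/{n}1.png",im)
a=cv2.imread("pics/top1.png")[150:250,140:240]; b=cv2.imread("pics/side1.png")[130:230,235:335]
cv2.imwrite("pics/c1.png",cv2.resize(np.hstack([a,b]),(800,400),interpolation=cv2.INTER_CUBIC))
E
```

```text
d cm [ 0.12 -0.02  8.62] dr [-0.08 -0.01 -0.29] t 1.35 F [-0.27  0.74  0.48] op 0.0917 g 0.0 tcp [0.6401 0.2294 0.1532]
```

View pics/c1.png

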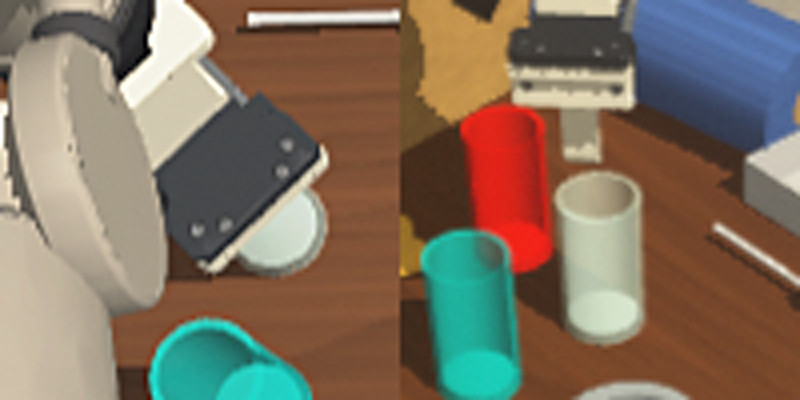

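```bash
python3 - <<'E'
from h import *
o=robot.observe()
from scipy.spatial.transform import Rotation as Ro
R=Ro.from_euler('xyz',o["tool_rot"]).as_matrix(); t=o["tool_pos"]
for d in(-.055,0,.055): p=t+R[:,1]*d; print(d,p.round(3),proj("side",p).round(1),proj("top",p).round(1))
s=cv2.imread("pics/side1.png")
for p in [(.639,.23,.11),(.639,.23,0)]: print(proj("side",p).round(1))
b=blob(s,(272,173,30,50)).reshape(-1,2); print(b.min(0),b.max(0))
E
```

```text
-0.055 [0.598 0.193 0.153] [280.6 177.2] [207.5 206.3]
0 [0.637 0.232 0.153] [282.8 165.2] [189.  188.2]
0.055 [0.675 0.271 0.153] [284.8 154. ] [170.7 170.4]
[284.6 178.2]
[286.1 209. ]
[274 173] [295 215]
```

The side view shows the clear bowl (rim about (284,178)) under the fingers, and the projection agrees to about 2 mm. Descending.

Emit:
step_arm(
  increments=[
    {"delta_pos": [-0.2,0,2],"dr": [0,0,0],"fingers": -1},
    {"delta_pos": [-0.3,0,4],"dr": [0,0,0],"fingers": -1},
    {"delta_pos": [-0.3,0,6],"dr": [0,0,0],"fingers": -1},
    {"delta_pos": [-0.3,0,8],"dr": [0,0,0],"fingers": -1},
    {"delta_pos": [-0.3,0,8.6],"dr": [0,0,0],"fingers": -1},
  ],
)

```text
time: 2.08
tool_pos: [0.638, 0.2316, 0.069]
tool_rot: [-3.14, -0.001, 2.357]
contact_force: [0.0, -0.6, -0.2]
opening: 0.0919
grip_force: 0.0
```

Emit:
step_arm(
  increments=[
    {"delta_pos": [0,0,0],"dr": [0,0,0],"fingers": 0},
    {"delta_pos": [0,0,0],"dr": [0,0,0],"fingers": 1},
    {"delta_pos": [0,0,0],"dr": [0,0,0],"fingers": 1},
    {"delta_pos": [0,0,0],"dr": [0,0,0],"fingers": 1},
    {"delta_pos": [0,0,0],"dr": [0,0,0],"fingers": 1},
  ],
  newtons=20,
)

```text
time: 2.7
tool_pos: [0.6401, 0.2303, 0.0701]
tool_rot: [3.141, 0.0, 2.355]
contact_force: [-0.7, -0.7, 3.1]
opening: 0.0593
grip_force: 20.0
```

Emit:
step_arm(
  increments=[
    {"delta_pos": [0,0,-0.8],"dr": [0,0,0],"fingers": 1},
    {"delta_pos": [0,0,-3],"dr": [0,0,0],"fingers": 1},
    {"delta_pos": [0,0,-6],"dr": [0,0,0],"fingers": 1},
    {"delta_pos": [0,0,-9.5],"dr": [0,0,0],"fingers": 1},
    {"delta_pos": [0,0,-12.5],"dr": [0,0,0],"fingers": 1},
  ],
)

```text
time: 3.32
tool_pos: [0.6397, 0.2304, 0.1956]
tool_rot: [-3.142, -0.0, 2.356]
contact_force: [-0.2, 0.1, -3.6]
opening: 0.0595
grip_force: 20.0
```

```bash
python3 -c "
from h import *
go(.5065,.0395,.205,135)"
```

```text
d cm [ -4.09 -22.91  -0.94] dr [-0.01 -0.01 -0.04] t 3.33 F [-0.18  0.08 -3.59] op 0.0595 g 20.0 tcp [0.6397 0.2304 0.1956]
```

Emit:
step_arm(
  increments=[
    {"delta_pos": [-0.5,-3,-0.5],"dr": [0,0,0],"fingers": 1},
    {"delta_pos": [-1.4,-8,-0.8],"dr": [0,0,0],"fingers": 1},
    {"delta_pos": [-2.4,-13.5,-0.8],"dr": [0,0,0],"fingers": 1},
    {"delta_pos": [-3.4,-19,-0.8],"dr": [0,0,0],"fingers": 1},
    {"delta_pos": [-4.1,-22.9,-0.8],"dr": [0,0,0],"fingers": 1},
  ],
)

```text
time: 3.95
tool_pos: [0.5051, 0.038, 0.2026]
tool_rot: [-3.141, -0.0, 2.355]
contact_force: [0.5, -1.0, -2.7]
opening: 0.0598
grip_force: 20.0
```

```bash
python3 - <<'E'
from h import *
for n in ("top","side"):
    cv2.imwrite(f"pics/{n}2.png",viewer.read_camera(n)[:,:,::-1])
go(.5065,.0395,.178,135)
a=cv2.imread("pics/top2.png")[195:315,230:350]; b=cv2.imread("pics/side2.png")[160:280,230:350]
cv2.imwrite("pics/c2.png",cv2.resize(np.hstack([a,b]),(800,400),interpolation=cv2.INTER_CUBIC))
for z in (.07,.104,.13,.24): print(z,proj("side",(.5065,.0395,z)).round(1),proj("top",(.5065,.0395,z)).round(1))
E
```

```text
d cm [0.04 0.32 2.48] dr [-0.1  -0.03 -0.21] t 4.05 F [-0.14 -0.79 -2.83] op 0.0594 g 20.0 tcp [0.5046 0.037  0.2028]
0.07 [292.7 246.9] [287.5 255.6]
0.104 [292.3 236.8] [286.1 253.1]
0.13 [292.  228.9] [284.9 251.1]
0.24 [290.6 192. ] [279.  241.1]
```

View pics/c2.png

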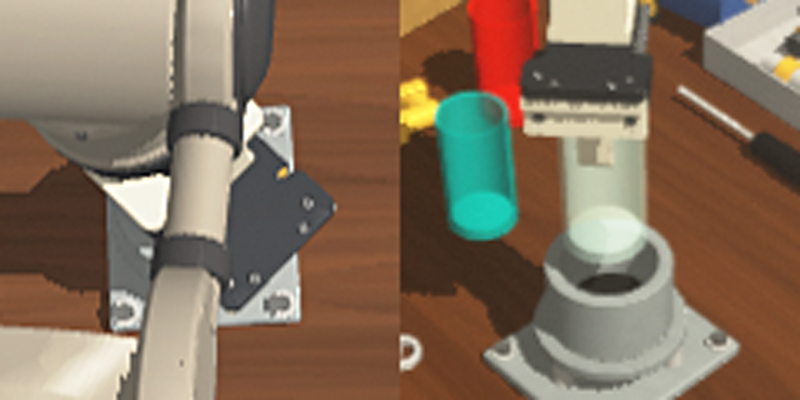

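Seen from the side, the bowl's axis sits about 1.3 px left of the cup's (605 against 609 in the crop), roughly 3 mm. I'll correct that and go down into the cup.

Emit:
step_arm(
  increments=[
    {"delta_pos": [-0.25,0.25,0.8],"dr": [0,0,0],"fingers": 1},
    {"delta_pos": [-0.25,0.25,2],"dr": [0,0,0],"fingers": 1},
    {"delta_pos": [-0.25,0.25,3.2],"dr": [0,0,0],"fingers": 1},
    {"delta_pos": [-0.25,0.25,4.3],"dr": [0,0,0],"fingers": 1},
    {"delta_pos": [-0.25,0.25,5.0],"dr": [0,0,0],"fingers": 1},
  ],
)

```text
time: 4.68
tool_pos: [0.51, 0.0398, 0.1513]
tool_rot: [-3.141, -0.001, 2.356]
contact_force: [-0.4, 0.1, -2.6]
opening: 0.0595
grip_force: 20.0
```

Emit:
step_arm(
  increments=[
    {"delta_pos": [0,0,0.1],"dr": [0,0,0],"fingers": 1},
    {"delta_pos": [0,0,0.2],"dr": [0,0,0],"fingers": 1},
    {"delta_pos": [0,0,0.3],"dr": [0,0,0],"fingers": 1},
    {"delta_pos": [0,0,0.4],"dr": [0,0,0],"fingers": 1},
    {"delta_pos": [0,0,0.5],"dr": [0,0,0],"fingers": 1},
  ],
  newtons=15,
)

```text
time: 5.3
tool_pos: [0.5104, 0.0395, 0.1476]
tool_rot: [3.141, 0.0, 2.356]
contact_force: [-0.6, -0.2, -2.5]
opening: 0.0593
grip_force: 15.0
```

```bash
python3 -c "
from h import *
go(.5065,.0395,.131,135)"
```

```text
d cm [ 0.28 -0.28  1.66] dr [ 0.02  0.01 -0.04] t 5.3 F [-0.6  -0.18 -2.53] op 0.0593 g 15.0 tcp [0.5104 0.0395 0.1476]
```

Emit:
step_arm(
  increments=[
    {"delta_pos": [0,0,0.1],"dr": [0,0,0],"fingers": 1},
    {"delta_pos": [0,0,0.2],"dr": [0,0,0],"fingers": 1},
    {"delta_pos": [0,0,0.3],"dr": [0,0,0],"fingers": 1},
    {"delta_pos": [0,0,0.4],"dr": [0,0,0],"fingers": 1},
    {"delta_pos": [0,0,0.5],"dr": [0,0,0],"fingers": 1},
  ],
)

```text
time: 5.92
tool_pos: [0.5104, 0.0395, 0.1424]
tool_rot: [3.142, 0.0, 2.356]
contact_force: [-0.7, -0.1, -3.9]
opening: 0.0596
grip_force: 15.0
```

Emit:
step_arm(
  increments=[
    {"delta_pos": [0,0,0.05],"dr": [0,0,0],"fingers": 1},
    {"delta_pos": [0,0,0.1],"dr": [0,0,0],"fingers": 1},
    {"delta_pos": [0,0,0.15],"dr": [0,0,0],"fingers": 1},
    {"delta_pos": [0,0,0.2],"dr": [0,0,0],"fingers": 1},
    {"delta_pos": [0,0,0.25],"dr": [0,0,0],"fingers": 1},
  ],
)

```text
time: 6.55
tool_pos: [0.5104, 0.0395, 0.14]
tool_rot: [3.141, -0.0, 2.356]
contact_force: [0.3, -0.4, -3.6]
opening: 0.0594
grip_force: 15.0
```

Emit:
step_arm(
  increments=[
    {"delta_pos": [0,0,0.05],"dr": [0,0,0],"fingers": 1},
    {"delta_pos": [0,0,0.1],"dr": [0,0,0],"fingers": 1},
    {"delta_pos": [0,0,0.15],"dr": [0,0,0],"fingers": 1},
    {"delta_pos": [0,0,0.2],"dr": [0,0,0],"fingers": 1},
    {"delta_pos": [0,0,0.25],"dr": [0,0,0],"fingers": 1},
  ],
)

```text
time: 7.18
tool_pos: [0.5103, 0.0395, 0.1375]
tool_rot: [3.142, -0.0, 2.356]
contact_force: [0.5, -0.4, -2.9]
opening: 0.0595
grip_force: 15.0
```

Emit:
step_arm(
  increments=[
    {"delta_pos": [0,0,0.05],"dr": [0,0,0],"fingers": 1},
    {"delta_pos": [0,0,0.1],"dr": [0,0,0],"fingers": 1},
    {"delta_pos": [0,0,0.15],"dr": [0,0,0],"fingers": 1},
    {"delta_pos": [0,0,0.2],"dr": [0,0,0],"fingers": 1},
    {"delta_pos": [0,0,0.2],"dr": [0,0,0],"fingers": 1},
  ],
)

```text
time: 7.8
tool_pos: [0.5103, 0.0395, 0.1355]
tool_rot: [3.142, -0.0, 2.356]
contact_force: [0.1, -0.6, -3.7]
opening: 0.0598
grip_force: 15.0
```

Emit:
step_arm(
  increments=[
    {"delta_pos": [0,0,0.04],"dr": [0,0,0],"fingers": 1},
    {"delta_pos": [0,0,0.08],"dr": [0,0,0],"fingers": 1},
    {"delta_pos": [0,0,0.12],"dr": [0,0,0],"fingers": 1},
    {"delta_pos": [0,0,0.15],"dr": [0,0,0],"fingers": 1},
    {"delta_pos": [0,0,0.15],"dr": [0,0,0],"fingers": 1},
  ],
)

```text
time: 8.43
tool_pos: [0.5103, 0.0395, 0.134]
tool_rot: [3.142, -0.0, 2.356]
contact_force: [-0.3, -0.8, -2.0]
opening: 0.0593
grip_force: 15.0
```

Emit:
step_arm(
  increments=[
    {"delta_pos": [0,0,0.03],"dr": [0,0,0],"fingers": 1},
    {"delta_pos": [0,0,0.06],"dr": [0,0,0],"fingers": 1},
    {"delta_pos": [0,0,0.09],"dr": [0,0,0],"fingers": 1},
    {"delta_pos": [0,0,0.12],"dr": [0,0,0],"fingers": 1},
    {"delta_pos": [0,0,0.12],"dr": [0,0,0],"fingers": 1},
  ],
)

```text
time: 9.05
tool_pos: [0.5105, 0.0394, 0.1331]
tool_rot: [3.141, 0.0, 2.356]
contact_force: [-1.1, -0.8, 2.1]
opening: 0.06
grip_force: 15.0
```

Touch felt: the vertical force went from about −3 to +2 N, so the seat face is near 0.063. Releasing.

Emit:
step_arm(
  increments=[
    {"delta_pos": [0,0,0],"dr": [0,0,0],"fingers": -0.4},
    {"delta_pos": [0,0,0],"dr": [0,0,0],"fingers": -0.7},
    {"delta_pos": [0,0,0],"dr": [0,0,0],"fingers": -1},
    {"delta_pos": [0,0,0],"dr": [0,0,0],"fingers": -1},
    {"delta_pos": [0,0,0],"dr": [0,0,0],"fingers": -1},
  ],
)

```text
time: 9.68
tool_pos: [0.5103, 0.0395, 0.1328]
tool_rot: [3.141, -0.0, 2.356]
contact_force: [-0.6, -0.0, -0.2]
opening: 0.0913
grip_force: 0.0
```

Emit:
step_arm(
  increments=[
    {"delta_pos": [0,0,-1],"dr": [0,0,0],"fingers": -1},
    {"delta_pos": [0,0,-3],"dr": [0,0,0],"fingers": -1},
    {"delta_pos": [0,0,-6],"dr": [0,0,0],"fingers": -1},
    {"delta_pos": [0,0,-9],"dr": [0,0,0],"fingers": -1},
    {"delta_pos": [0,0,-12],"dr": [0,0,0],"fingers": -1},
  ],
)

```text
time: 10.3
tool_pos: [0.5103, 0.0395, 0.2546]
tool_rot: [3.141, 0.001, 2.356]
contact_force: [-0.2, -0.1, 0.2]
opening: 0.0924
grip_force: 0.0
```

```bash
python3 -c "
from h import *
go(.475,-.316,.2,165)"
```

```text
d cm [-22.66 -27.63   5.46] dr [ 3.000e-02  5.000e-02 -3.004e+01] t 10.3 F [-0.19 -0.11  0.21] op 0.0924 g 0.0 tcp [0.5103 0.0395 0.2546]
```

Emit:
step_arm(
  increments=[
    {"delta_pos": [-3.2,-4,0],"dr": [0,0,-6],"fingers": -1},
    {"delta_pos": [-6.8,-8.3,0],"dr": [0,0,-12],"fingers": -1},
    {"delta_pos": [-10.5,-12.8,0],"dr": [0,0,-18],"fingers": -1},
    {"delta_pos": [-14.2,-17.3,0],"dr": [0,0,-24],"fingers": -1},
    {"delta_pos": [-18,-22,1],"dr": [0,0,-30],"fingers": -1},
  ],
)

```text
time: 10.92
tool_pos: [0.482, -0.2453, 0.2443]
tool_rot: [-3.141, 0.003, 2.883]
contact_force: [1.7, -0.5, 0.8]
opening: 0.0917
grip_force: 0.0
```

```bash
python3 - <<'E'
from h import *
go(.475,-.316,.12,165)
for n in ("top","side"): cv2.imwrite(f"pics/{n}3.png",viewer.read_camera(n)[:,:,::-1])
for z in (.06,.17): print(proj("side",(.5065,.0395,z)),proj("top",(.5065,.0395,z)))
a=cv2.imread("pics/top3.png")[205:305,240:340]; b=cv2.imread("pics/side3.png")[180:280,240:340]
cv2.imwrite("pics/c3.png",cv2.resize(np.hstack([a,b]),(800,400),interpolation=cv2.INTER_CUBIC))
E
```

```text
d cm [-1.1  -7.   12.44] dr [-0.04  0.17  0.18] t 10.93 F [ 1.68 -0.51  0.77] op 0.0917 g 0.0 tcp [ 0.482  -0.2453  0.2443]
[292.81774936 249.7696197 ] [287.95210544 256.26033573]
[291.52735891 216.04612107] [282.9083862  247.72034972]
```

View pics/c3.png

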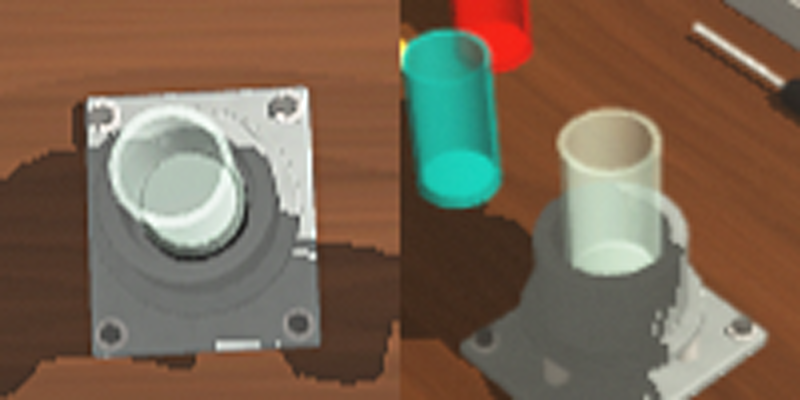

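The bowl stands upright in the cup. Its rim is at about top (283,246.8) and side (292.4,215.4), within 2–3 mm of the cup's axis. Now the ring.

Emit:
step_arm(
  increments=[
    {"delta_pos": [-0.5,-3.5,2],"dr": [0,0,0],"fingers": -1},
    {"delta_pos": [-1.1,-7,5],"dr": [0,0,0],"fingers": -1},
    {"delta_pos": [-1.1,-7,10],"dr": [0,0,0],"fingers": -1},
    {"delta_pos": [-1.1,-7,15],"dr": [0,0,0],"fingers": -1},
    {"delta_pos": [-1.1,-7,19.5],"dr": [0,0,0],"fingers": -1},
  ],
)

```text
time: 11.65
tool_pos: [0.4746, -0.3131, 0.0469]
tool_rot: [3.141, 0.0, 2.878]
contact_force: [0.7, -0.6, 0.4]
opening: 0.0914
grip_force: 0.0
```

```bash
python3 - <<'E'
from h import *
print("rim",onplane("top",(283,246.8),.173).round(4),onplane("side",(292.4,215.4),.173).round(4))
viewer.read_camera("side")
go(.475,-.316,.004,165)
for n in ("side","top"): cv2.imwrite(f"pics/{n}4.png",viewer.read_camera(n)[:,:,::-1])
a=cv2.imread("pics/top4.png")[220:320,396:496]; b=cv2.imread("pics/side4.png")[310:410,340:440]
cv2.imwrite("pics/c4.png",cv2.resize(np.hstack([a,b]),(800,400),interpolation=cv2.INTER_CUBIC))
E
```

```text
rim [0.5078 0.039  0.173 ] [0.5073 0.0372 0.173 ]
d cm [-0.49 -0.45  3.71] dr [ 0.26 -0.48 -0.08] t 11.7 F [-1.77  1.86 -4.26] op 0.0921 g 0.0 tcp [ 0.4717 -0.3106  0.0412]
```

View pics/c4.png

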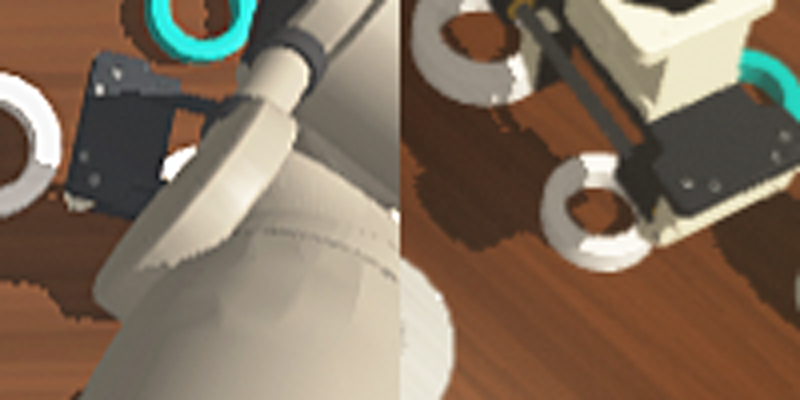

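Emit:
step_arm(
  increments=[
    {"delta_pos": [0,0,0],"dr": [0,0,0],"fingers": -1},
    {"delta_pos": [0,0,0.5],"dr": [0,0,0],"fingers": -1},
    {"delta_pos": [0,0,1],"dr": [0,0,0],"fingers": -1},
    {"delta_pos": [0,0,1.2],"dr": [0,0,0],"fingers": -1},
    {"delta_pos": [0,0,1.2],"dr": [0,0,0],"fingers": -1},
  ],
)

```text
time: 12.42
tool_pos: [0.4743, -0.3137, 0.0357]
tool_rot: [3.141, -0.0, 2.879]
contact_force: [0.2, 0.4, -0.3]
opening: 0.092
grip_force: 0.0
```

```bash
python3 - <<'E'
from h import *
go(.475,-.316,.004,165)
o=robot.observe(); 
from scipy.spatial.transform import Rotation as Ro
R=Ro.from_euler('xyz',o["tool_rot"]).as_matrix()
for d in(-.055,.055): p=o["tool_pos"]+R[:,1]*d; print(p.round(3))
E
```

```text
d cm [-0.13 -0.2   3.17] dr [ 0.01 -0.01 -0.04] t 12.43 F [ 0.16  0.43 -0.25] op 0.092 g 0.0 tcp [ 0.4743 -0.3137  0.0357]
[ 0.46  -0.367  0.036]
[ 0.489 -0.261  0.036]
```

Emit:
step_arm(
  increments=[
    {"delta_pos": [-0.1,-0.2,1],"dr": [0,0,0],"fingers": -1},
    {"delta_pos": [-0.1,-0.2,2],"dr": [0,0,0],"fingers": -1},
    {"delta_pos": [-0.1,-0.2,2.7],"dr": [0,0,0],"fingers": -1},
    {"delta_pos": [-0.1,-0.2,3.1],"dr": [0,0,0],"fingers": -1},
    {"delta_pos": [-0.1,-0.2,3.1],"dr": [0,0,0],"fingers": -1},
  ],
)

```text
time: 13.05
tool_pos: [0.4746, -0.3158, 0.0044]
tool_rot: [3.141, -0.001, 2.879]
contact_force: [-0.5, -0.9, 0.4]
opening: 0.0921
grip_force: 0.0
```

Emit:
step_arm(
  increments=[
    {"delta_pos": [0,0,0],"dr": [0,0,0],"fingers": 0},
    {"delta_pos": [0,0,0],"dr": [0,0,0],"fingers": 1},
    {"delta_pos": [0,0,0],"dr": [0,0,0],"fingers": 1},
    {"delta_pos": [0,0,0],"dr": [0,0,0],"fingers": 1},
    {"delta_pos": [0,0,0],"dr": [0,0,0],"fingers": 1},
  ],
  newtons=15,
)

```text
time: 13.68
tool_pos: [0.4748, -0.316, 0.0048]
tool_rot: [3.142, 0.0, 2.879]
contact_force: [-0.2, -0.1, -0.1]
opening: 0.0461
grip_force: 0.0
```

```bash
python3 - <<'E'
from h import *
go(.475,-.316,.004,165)
for n in ("side","top"): cv2.imwrite(f"pics/{n}5.png",viewer.read_camera(n)[:,:,::-1])
go(.475,-.316,.004,165)
o=robot.observe(); print(proj("side",o["tool_pos"]),proj("top",o["tool_pos"]),proj("side",(.475,-.316,.018)))
a=cv2.imread("pics/top5.png")[220:320,396:496]; b=cv2.imread("pics/side5.png")[310:410,340:440]
cv2.imwrite("pics/c5.png",cv2.resize(np.hstack([a,b]),(800,400),interpolation=cv2.INTER_CUBIC))
E
```

```text
d cm [-0.02 -0.    0.08] dr [ 0.    0.01 -0.03] t 13.68 F [-0.25 -0.08 -0.1 ] op 0.0461 g 0.0 tcp [ 0.4748 -0.316   0.0048]
d cm [-0.02 -0.    0.08] dr [ 0.01  0.   -0.04] t 13.78 F [-0.15  0.07 -0.05] op 0.0388 g 0.0 tcp [ 0.4748 -0.3159  0.0048]
[389.87212253 363.07742009] [445.60039739 270.30547394] [390.6988903  359.67240604]
```

View pics/c5.png

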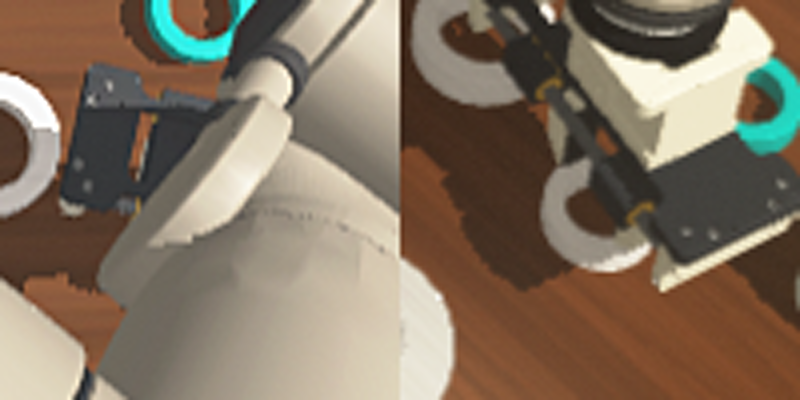

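```bash
python3 - <<'E'
from h import *
from scipy.spatial.transform import Rotation as Ro
o=robot.observe(); R=Ro.from_euler('xyz',o["tool_rot"]).as_matrix(); t=o["tool_pos"]
for z in(.005,.02): print(z,(R.T@(onplane("side",(381.2,351),z)-t)).round(4))
for d in(.02,.03,.04,.05): print(d,((proj("side",t+R[:,1]*d)-[340,310])*4+[400,0]).round(0))
print(o["opening"],o["grip_force"])
b=cv2.imread("pics/side5.png")[330:385,365:420]; c=cv2.imread("pics/side4.png")[330:385,365:420]
cv2.imwrite("pics/c6.png",cv2.resize(np.hstack([c,b]),(800,400),interpolation=cv2.INTER_CUBIC))
E
```

```text
0.005 [ 0.0003  0.0334 -0.0002]
0.02 [ 0.007   0.0259 -0.0152]
0.02 [579. 183.]
0.03 [569. 169.]
0.04 [559. 155.]
0.05 [549. 141.]
0.03876959432101405 0.0
```

View pics/c6.png

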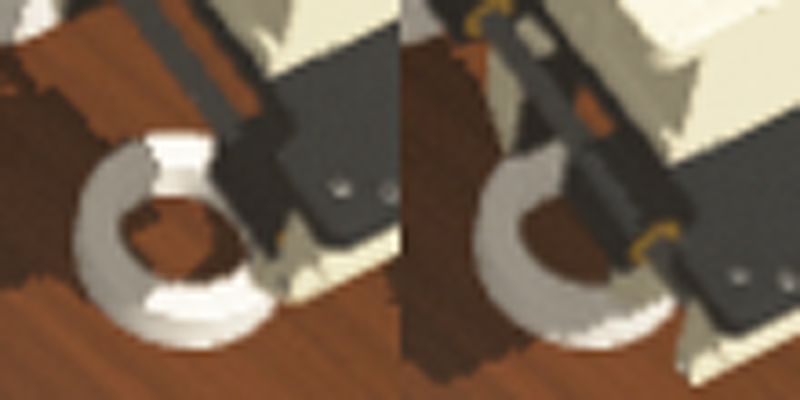

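The ring has not moved (centre still about side (390.7,363)), yet the fingers closed past 62 mm with no force. The pads probably passed above its top edge. I'll open, go lower and retry.

Emit:
step_arm(
  increments=[
    {"delta_pos": [0,0,0],"dr": [0,0,0],"fingers": -1},
    {"delta_pos": [0,0,0],"dr": [0,0,0],"fingers": -1},
    {"delta_pos": [0,0,0],"dr": [0,0,0],"fingers": -1},
    {"delta_pos": [0,0,0],"dr": [0,0,0],"fingers": -1},
    {"delta_pos": [0,0,0],"dr": [0,0,0],"fingers": -1},
  ],
)

```text
time: 14.4
tool_pos: [0.4748, -0.316, 0.0048]
tool_rot: [3.142, 0.0, 2.879]
contact_force: [0.8, -0.0, 0.6]
opening: 0.0836
grip_force: 0.0
```

Emit:
step_arm(
  increments=[
    {"delta_pos": [0,0,0.1],"dr": [0,0,0],"fingers": -1},
    {"delta_pos": [0,0,0.2],"dr": [0,0,0],"fingers": -1},
    {"delta_pos": [0,0,0.3],"dr": [0,0,0],"fingers": -1},
    {"delta_pos": [0,0,0.35],"dr": [0,0,0],"fingers": -1},
    {"delta_pos": [0,0,0.35],"dr": [0,0,0],"fingers": -1},
  ],
)

```text
time: 15.02
tool_pos: [0.4748, -0.3159, 0.0012]
tool_rot: [3.141, -0.0, 2.879]
contact_force: [0.2, 0.4, 0.5]
opening: 0.0919
grip_force: 0.0
```

```bash
python3 - <<'E'
from h import *
go(.475,-.316,.001,165)
im=viewer.read_camera("side")[:,:,::-1].copy(); cv2.imwrite("pics/side7.png",im)
for nm in("side4","side5","side7"):
    s=cv2.imread(f"pics/{nm}.png"); b=blob(s,(368,345,40,38),60,110).reshape(-1,2); print(nm,b.min(0),b.max(0))
E
```

```text
d cm [-0.02 -0.    0.02] dr [ 0.01 -0.   -0.04] t 15.03 F [0.21 0.36 0.5 ] op 0.0919 g 0.0 tcp [ 0.4748 -0.3159  0.0012]
side4 [375 349] [407 377]
side5 [375 350] [402 377]
side7 [375 349] [398 377]
```

Emit:
step_arm(
  increments=[
    {"delta_pos": [0,0,0],"dr": [0,0,0],"fingers": -0.2},
    {"delta_pos": [0,0,0],"dr": [0,0,0],"fingers": -0.2},
    {"delta_pos": [0,0,0],"dr": [0,0,0],"fingers": -0.2},
    {"delta_pos": [0,0,0],"dr": [0,0,0],"fingers": -0.2},
    {"delta_pos": [0,0,0],"dr": [0,0,0],"fingers": -0.2},
  ],
  newtons=15,
)

```text
time: 15.7
tool_pos: [0.4748, -0.3159, 0.0013]
tool_rot: [3.142, 0.0, 2.879]
contact_force: [-0.1, 0.4, 0.6]
opening: 0.0555
grip_force: 0.0
```

```bash
python3 - <<'E'
from h import *
im=viewer.read_camera("side")[:,:,::-1].copy(); cv2.imwrite("pics/side8.png",im)
t=viewer.read_camera("top")[:,:,::-1].copy(); cv2.imwrite("pics/top8.png",t)
b=blob(im,(368,345,40,38),60,110).reshape(-1,2); print(b.min(0),b.max(0))
go(.475,-.316,.001,165)
E
```

```text
[375 349] [402 377]
d cm [-0.02 -0.    0.03] dr [ 0.    0.   -0.03] t 15.8 F [ 0.33 -0.32 -0.09] op 0.0552 g 0.0 tcp [ 0.4748 -0.3159  0.0013]
```

Emit:
step_arm(
  increments=[
    {"delta_pos": [0,0,0.03],"dr": [0,0,0],"fingers": -0.2},
    {"delta_pos": [0,0,0.06],"dr": [0,0,0],"fingers": -0.2},
    {"delta_pos": [0,0,0.09],"dr": [0,0,0],"fingers": -0.2},
    {"delta_pos": [0,0,0.12],"dr": [0,0,0],"fingers": -0.2},
    {"delta_pos": [0,0,0.12],"dr": [0,0,0],"fingers": -0.2},
  ],
)

```text
time: 16.42
tool_pos: [0.4748, -0.3159, 0.0]
tool_rot: [3.141, -0.0, 2.879]
contact_force: [0.9, -0.3, 0.7]
opening: 0.055
grip_force: 0.0
```

```bash
python3 - <<'E'
from h import *
from scipy.spatial.transform import Rotation as Ro
o=robot.observe(); R=Ro.from_euler('xyz',o["tool_rot"]).as_matrix(); t=o["tool_pos"]
print(t,o["contact_force"],o["torque"])
for y,z in((.03,0),(.03,.018),(.046,0),(.046,.04),(.065,.04),(.031,.04)): print(y,z,proj("side",t+R[:,1]*y-R[:,2]*z).round(1))
for nm in("side4","side5","side7","side8"):
    g=cv2.imread(f"pics/{nm}.png"); print(nm)
    for v in range(330,358,2): print(v,' '.join("%3d"%x for x in g[v,364:392].mean(1)))
E
```

```text
[ 4.74776029e-01 -3.15924725e-01  4.61084828e-05] [ 0.87639745 -0.33970046  0.67376743] [ 0.00448765 -0.02347209 -0.01543405]
0.03 0 [381.9 353.4]
0.03 0.018 [382.8 348.8]
0.046 0 [377.9 347.8]
0.046 0.04 [379.8 337.3]
0.065 0.04 [375.  330.7]
0.031 0.04 [383.7 342.6]
side4
330 144 142 143 144 168 223 235 226 160 106  60  40  39  41  48  58  59  64  64  64  63  64  65  74  76  78  65  51
332 142 142 142 139 214 232 233 234 195 107  53  58  74  78  79  78  78  76  71  66  63  64  65  66  72  76  77  65
334 172 142 141 210 220 224 175 102  78  77  76  74  73  77  78  78  79  79  78  78  66  64  62  63  65  66  72  75
336  79  66  59  71  75  74  77  81  81  79  77  79  77  74  75  76  77  78  78  80  79  73  65  63  63  64  67  73
338  54  43  45  47  70  76  74  75  76  80  80  80  78  80  79  75  74  75  78  79  81  80  79  69  65  64  65  64
340  68  55  46  45  47  64  76  76  75  75  74  76  76  79  79  78  79  76  74  74  78  79  79  81  75  66  65  64
342  49  66  73  56  45  46  61  51  46  65  75  76  75  76  76  78  80  80  78  78  75  75  76  79  79  76  68  68
344  49  49  
[... 4988 characters left out ...]
  55
346  46  46  47  49  49  50  47  46  46  45  47  46  69 114 126 104  57  39  37  43  57  63  63  62  64  70  74  76
348  47  46  44  46  48  50  48  48  49  48  46  44  45  74 116  80  43  40  39  49  53  82  69  63  63  64  65 154
350  47  43  47  47  46  47  47  48  49  49  49  48  46  46  67  49  58  91 130 139 141 142 118  84  66  62  62  84
352  49  48  45  47  48  46  46  47  47  50  48  50  50  48  79 130 141 140 140 140 140 143 143 143  95  65  63  56
354  49  48  49  48  48  48  48  47  47  47  47  48  52 105 136 142 143 142 141 140 139 136 140 141 123  72  58  61
356  49  50  48  50  47  49  48  47  51  48  47  45 105 136 141 143 143 142 138 139 132 128 126 125  79  45  43  51
```

Emit:
step_arm(
  increments=[
    {"delta_pos": [0,0,0],"dr": [0,0,0],"fingers": -0.6},
    {"delta_pos": [0,0,0],"dr": [0,0,0],"fingers": -0.6},
    {"delta_pos": [0,0,0],"dr": [0,0,0],"fingers": -0.6},
    {"delta_pos": [0,0,0.05],"dr": [0,0,0],"fingers": -0.6},
    {"delta_pos": [0,0,0.1],"dr": [0,0,0],"fingers": -0.6},
  ],
)

```text
time: 17.05
tool_pos: [0.4748, -0.3159, -0.001]
tool_rot: [3.141, -0.0, 2.879]
contact_force: [-0.0, 0.8, -0.1]
opening: 0.0732
grip_force: 0.0
```

Emit:
step_arm(
  increments=[
    {"delta_pos": [0,0,0.03],"dr": [0,0,0],"fingers": -0.6},
    {"delta_pos": [0,0,0.06],"dr": [0,0,0],"fingers": -0.6},
    {"delta_pos": [0,0,0.1],"dr": [0,0,0],"fingers": -0.6},
    {"delta_pos": [0,0,0.13],"dr": [0,0,0],"fingers": -0.6},
    {"delta_pos": [0,0,0.13],"dr": [0,0,0],"fingers": -0.6},
  ],
)

```text
time: 17.68
tool_pos: [0.4748, -0.3159, -0.0023]
tool_rot: [3.141, -0.0, 2.879]
contact_force: [-0.2, 0.5, -0.1]
opening: 0.0737
grip_force: 0.0
```

Emit:
step_arm(
  increments=[
    {"delta_pos": [0,0,0],"dr": [0,0,0],"fingers": -0.3},
    {"delta_pos": [0,0,0],"dr": [0,0,0],"fingers": -0.3},
    {"delta_pos": [0,0,0],"dr": [0,0,0],"fingers": -0.3},
    {"delta_pos": [0,0,0],"dr": [0,0,0],"fingers": -0.3},
    {"delta_pos": [0,0,0],"dr": [0,0,0],"fingers": -0.3},
  ],
)

```text
time: 18.3
tool_pos: [0.4748, -0.3159, -0.0022]
tool_rot: [3.141, 0.0, 2.879]
contact_force: [-0.3, -0.7, -0.3]
opening: 0.0596
grip_force: 0.0
```

Emit:
step_arm(
  increments=[
    {"delta_pos": [0,0,0],"dr": [0,0,0],"fingers": -0.6},
    {"delta_pos": [0,0,0],"dr": [0,0,0],"fingers": -0.6},
    {"delta_pos": [0,0,0.05],"dr": [0,0,0],"fingers": -0.6},
    {"delta_pos": [0,0,0.1],"dr": [0,0,0],"fingers": -0.6},
    {"delta_pos": [0,0,0.15],"dr": [0,0,0],"fingers": -0.6},
  ],
)

```text
time: 18.92
tool_pos: [0.4748, -0.3159, -0.0038]
tool_rot: [3.141, -0.0, 2.879]
contact_force: [-0.3, -0.9, -0.5]
opening: 0.0737
grip_force: 0.0
```

```bash
python3 - <<'E'
from h import *
go(.475,-.316,.001,165)
s=viewer.read_camera("side")[:,:,::-1].copy(); t=viewer.read_camera("top")[:,:,::-1].copy()
cv2.imwrite("pics/side9.png",s);cv2.imwrite("pics/top9.png",t)
t0=cv2.imread("pics/top0.png");s0=cv2.imread("pics/side0.png")
# ring edges compare with start, side, left half
for v in (356,362,368,374): print(v,s0[v,370:384].mean(1).astype(int),s[v,370:384].mean(1).astype(int))
E
```

```text
d cm [-0.02 -0.   -0.48] dr [ 0.01 -0.   -0.04] t 18.93 F [-0.32 -0.93 -0.49] op 0.0737 g 0.0 tcp [ 0.4748 -0.3159 -0.0038]
356 [ 79  60  51  51  49  49 156 236 244 245 246 248 237 231] [ 49  48  48  48  49  45 105 135 141 142 142 141 138 139]
362 [ 83  62  52  53  53 111 178 238 245 245 247 182  90  77] [ 50  49  50  49  50 110 136 141 144 143 143  94  54  49]
368 [ 78  80  81  82  70  57 106 127 130 162 230 244 245 245] [ 48  48  50  48  51  52 106 129 132 139 144 143 143 143]
374 [ 81  83  85  80  79  78  78  78  81  82  97 129 146 161] [ 52  53  52  52  51  48  48  50  51  52  73 111 129 139]
```

Emit:
step_arm(
  increments=[
    {"delta_pos": [0,0,0.05],"dr": [0,0,0],"fingers": -0.6},
    {"delta_pos": [0,0,0.1],"dr": [0,0,0],"fingers": -0.6},
    {"delta_pos": [0,0,0.15],"dr": [0,0,0],"fingers": -0.6},
    {"delta_pos": [0,0,0.2],"dr": [0,0,0],"fingers": -0.6},
    {"delta_pos": [0,0,0.2],"dr": [0,0,0],"fingers": -0.6},
  ],
)

```text
time: 19.65
tool_pos: [0.4748, -0.3159, -0.0058]
tool_rot: [3.141, -0.0, 2.879]
contact_force: [0.3, -0.2, -1.0]
opening: 0.0733
grip_force: 0.0
```

Emit:
step_arm(
  increments=[
    {"delta_pos": [0,0,0],"dr": [0,0,0],"fingers": -0.25},
    {"delta_pos": [0,0,0],"dr": [0,0,0],"fingers": -0.25},
    {"delta_pos": [0,0,0],"dr": [0,0,0],"fingers": -0.25},
    {"delta_pos": [0,0,0],"dr": [0,0,0],"fingers": -0.25},
    {"delta_pos": [0,0,0],"dr": [0,0,0],"fingers": -0.25},
  ],
)

```text
time: 20.27
tool_pos: [0.4748, -0.316, -0.0057]
tool_rot: [3.142, 0.0, 2.879]
contact_force: [-0.8, -0.0, -0.3]
opening: 0.0598
grip_force: 15.0
```

```bash
python3 - <<'E'
from h import *
from scipy.spatial.transform import Rotation as Ro
go(.475,-.316,.001,165)
o=robot.observe(); R=Ro.from_euler('xyz',o["tool_rot"]).as_matrix(); t=o["tool_pos"]
s=viewer.read_camera("side")[:,:,::-1].copy(); cv2.imwrite("pics/side10.png",s)
for v in range(334,356,1): print(v,' '.join("%3d"%x for x in s[v,366:392].mean(1)))
# finger width corners (pads 19 wide), back at inner+.019
for z in (0,.005,.01,.02): print(z,[proj("side",[*(t+R[:,1]*(o["opening"]/2+.019)+R[:,0]*x)[:2],z]).round(1).tolist() for x in(-.0095,.0095)])
E
```

```text
d cm [-0.02  0.   -0.67] dr [ 0.    0.01 -0.04] t 20.27 F [-0.79 -0.03 -0.31] op 0.0598 g 15.0 tcp [ 0.4748 -0.316  -0.0057]
334 141 137 134  75  38  53  78  76  63  61  63  61  87 124 133 107  67  44  79 113 123 125 127 127 126 128
335 126 110 112  69  40  44  63  62  59  62  63  64  60 105 127 131 107  59  40  80 116 125 133 129 125 131
336  57  50  46  45  41  42  43  47  64  70  65  62  60  78 112 131 132  78  43  41 100 122 128 129 127 128
337  44  46  45  45  45  45  48  47  65  92  73  64  63  62  80 112 117  74  46  41  63 110 124 125 125 129
338  45  46  45  45  45  46  46  47  52 111  96  70  61  63  60  70  50  40  40  40  41  79 116 125 125 130
339  44  46  45  47  45  45  44  44  57 112 115  82  64  61  63  58  45  39  39  40  40  42 100 123 126 131
340  43  44  46  46  44  44  44  45  56 111 126 106  77  66  62  63  54  44  39  39  41  41  65 105 124 129
341  45  44  46  45  43  45  45  45  60 112 126 126 108  74  62  63  63  55  41  39  40  40  41  65 106 126
342  47  47  42  43  44  46  47  44  71 114 125 126 127  82  63  62  62  61  47  40  38  54  47  44  64 104
343
[... 850 characters left out ...]
73 121 138
351  45  46  47  46  47  48  49  48  48  47  48 102  71  69 108 135 140 140 140 119  81  64  64  63  85 122
352  46  46  47  48  47  47  49  49  49  49  51  49  77 130 142 139 142 140 139 142 113  74  63  63  64  84
353  47  47  49  47  46  47  47  47  47  49  51  65 123 141 144 140 141 140 140 143 143  94  65  65  62  62
354  49  49  49  48  48  48  48  48  48  48  52 105 136 141 143 142 142 143 139 138 140 118  85  64  63  63
355  48  49  48  48  47  48  47  46  47  47  73 127 142 142 144 142 140 137 139 140 140 140 118  76  62  63
0 [[380.9, 345.2], [373.6, 348.5]]
0.005 [[381.1, 343.9], [373.8, 347.2]]
0.01 [[381.4, 342.6], [374.0, 345.9]]
0.02 [[381.8, 340.0], [374.4, 343.3]]
```

It grips now at measured z −6 mm, so the measured height reads low here. Firming up the grip and lifting.

Emit:
step_arm(
  increments=[
    {"delta_pos": [0,0,0],"dr": [0,0,0],"fingers": 1},
    {"delta_pos": [0,0,0],"dr": [0,0,0],"fingers": 1},
    {"delta_pos": [0,0,-0.3],"dr": [0,0,0],"fingers": 1},
    {"delta_pos": [0,0,-0.8],"dr": [0,0,0],"fingers": 1},
    {"delta_pos": [0,0,-1.2],"dr": [0,0,0],"fingers": 1},
  ],
  newtons=20,
)

```text
time: 20.95
tool_pos: [0.4749, -0.316, 0.0067]
tool_rot: [-3.142, 0.0, 2.879]
contact_force: [-0.3, -0.2, -1.5]
opening: 0.0592
grip_force: 20.0
```

```bash
python3 - <<'E'
from h import *
go(.475,-.316,.25,135)
s=viewer.read_camera("side")[:,:,::-1].copy(); cv2.imwrite("pics/side11.png",s)
b=blob(s,(366,335,40,43),60,110).reshape(-1,2); print(b.min(0),b.max(0))
E
```

```text
d cm [-2.000e-02  0.000e+00 -2.433e+01] dr [0.000e+00 2.000e-02 2.996e+01] t 20.95 F [-0.27 -0.2  -1.53] op 0.0592 g 20.0 tcp [ 0.4749 -0.316   0.0067]
[376 346] [396 374]
```

Emit:
step_arm(
  increments=[
    {"delta_pos": [0,0,-3],"dr": [0,0,0],"fingers": 1},
    {"delta_pos": [0,0,-8],"dr": [0,0,0],"fingers": 1},
    {"delta_pos": [0,0,-13],"dr": [0,0,0],"fingers": 1},
    {"delta_pos": [0,0,-18],"dr": [0,0,0],"fingers": 1},
    {"delta_pos": [0,0,-21],"dr": [0,0,0],"fingers": 1},
  ],
)

```text
time: 21.62
tool_pos: [0.4753, -0.3163, 0.2194]
tool_rot: [-3.14, 0.003, 2.879]
contact_force: [0.0, -1.2, -1.6]
opening: 0.0595
grip_force: 20.0
```

```bash
python3 - <<'E'
from h import *
go(.509,.039,.215,165)
E
```

```text
d cm [ 5.96 35.19  0.36] dr [-0.09  0.2  -0.03] t 21.62 F [ 0.03 -1.16 -1.61] op 0.0595 g 20.0 tcp [ 0.4753 -0.3163  0.2194]
```

Emit:
step_arm(
  increments=[
    {"delta_pos": [0.6,4,0],"dr": [0,0,0],"fingers": 1},
    {"delta_pos": [1.5,9,0],"dr": [0,0,0],"fingers": 1},
    {"delta_pos": [2.4,14,0],"dr": [0,0,0],"fingers": 1},
    {"delta_pos": [3.2,19,0],"dr": [0,0,0],"fingers": 1},
    {"delta_pos": [4,24,0],"dr": [0,0,0],"fingers": 1},
  ],
)

```text
time: 22.25
tool_pos: [0.4983, -0.0722, 0.2166]
tool_rot: [3.141, 0.001, 2.879]
contact_force: [0.0, 0.1, -1.1]
opening: 0.0596
grip_force: 20.0
```

Emit:
step_arm(
  increments=[
    {"delta_pos": [0.7,4,0],"dr": [0,0,0],"fingers": 1},
    {"delta_pos": [1.3,7.5,0],"dr": [0,0,0],"fingers": 1},
    {"delta_pos": [1.9,10.5,0],"dr": [0,0,0],"fingers": 1},
    {"delta_pos": [1.9,11.2,0],"dr": [0,0,0],"fingers": 1},
    {"delta_pos": [1.9,11.2,0],"dr": [0,0,0],"fingers": 1},
  ],
)

```text
time: 22.88
tool_pos: [0.5092, 0.0391, 0.2163]
tool_rot: [-3.141, 0.0, 2.88]
contact_force: [-0.2, 0.0, -0.5]
opening: 0.0594
grip_force: 20.0
```

```bash
python3 - <<'E'
from h import *
go(.509,.039,.18,165)
s=viewer.read_camera("side")[:,:,::-1].copy(); t=viewer.read_camera("top")[:,:,::-1].copy(); cv2.imwrite("pics/side12.png",s); cv2.imwrite("pics/top12.png",t)
go(.509,.039,.18,165)
o=robot.observe(); 
print("pred ring", [proj("side",[*o["tool_pos"][:2],o["tool_pos"][2]+dz]).round(1) for dz in(.006,.024)], "rim",proj("side",(.5075,.038,.1735)))
h=cv2.cvtColor(s,cv2.COLOR_BGR2HSV)
for v in range(186,236,2): print(v,' '.join("%3d/%-3d"%(h[v,u,2],h[v,u,1]) for u in range(270,316,2)))
E
```

```text
d cm [ 0.01 -0.02  3.63] dr [-0.02  0.01  0.01] t 22.88 F [-0.16  0.   -0.55] op 0.0594 g 20.0 tcp [0.5092 0.0391 0.2163]
d cm [0.03 0.06 3.63] dr [-0.02  0.   -0.08] t 22.98 F [ 0.01  0.43 -0.07] op 0.0596 g 20.0 tcp [0.5091 0.0384 0.2163]
pred ring [array([292.1, 198. ]), array([291.8, 191.6])] rim [292.23269875 215.02241152]
186 156/211 176/206 121/164 120/166 117/163 128/131  88/52  141/34  105/39   82/40  119/51  141/61  238/40  231/45  215/51  183/54  182/56  229/47  238/40  238/39  238/39  238/40  238/40 
188 229/223 171/207 122/165 120/168 118/164 135/87  153/33  152/35  152/35  149/36  145/47  146/58  150/56  107/29  167/52  238/40  238/41  238/39  238/39  238/39  238/39  238/40  232/49 
190 242/230 194/218 118/162 120/166 130/126 151/32  153/37  147/36  148/36  150/32  145/47  222/51  209/51  149/41  234/44  238/39  238/40  238/39  236/44  229/51  191/80  103/121  72/128
192 236/229 209/217 127/163 122/165 144/50  152/37  143/34  143/36  150/37  149/38  134/49  220/50  237/41  213/53  237/40  234/45  229/47  191/56  124/144 116/158 117/159 118/153 115/157
194 223/225 169/19
[... 3229 characters left out ...]
 165/26  192/27  203/28  206/25  209/27  207/27  201/23  197/28  206/26  195/26  189/26  205/22  133/113 124/162 125/161 124/160 125/163
230 114/166 112/162 112/157 110/151  95/38  106/26  164/25  190/25  201/25  207/27  208/26  207/25  203/24  198/28  196/30  180/26  183/26  211/22  187/16  139/103 125/161 126/164 124/160
232 117/166 116/163 114/161  96/43   92/19  101/25  161/27  191/27  202/27  206/26  209/26  208/26  203/24  197/28  194/30  180/27  173/28  184/25  183/20  187/19  137/115 126/160 126/164
234 119/163 120/166 104/105  94/22   92/22   97/26  150/27  190/25  200/25  207/26  209/26  206/24  203/24  197/27  189/28  183/29  172/31  174/26  120/21  185/17  171/42  127/161 126/164
```

Numerically, the ring in the grip (centre u≈291.7) is within 1.5 mm of the bowl's rim centre (u≈292.3). Lowering.

Emit:
step_arm(
  increments=[
    {"delta_pos": [0,0.05,0.7],"dr": [0,0,0],"fingers": 1},
    {"delta_pos": [0,0.05,1.6],"dr": [0,0,0],"fingers": 1},
    {"delta_pos": [0,0.05,2.5],"dr": [0,0,0],"fingers": 1},
    {"delta_pos": [0,0.05,3.2],"dr": [0,0,0],"fingers": 1},
    {"delta_pos": [0,0.05,3.5],"dr": [0,0,0],"fingers": 1},
  ],
)

```text
time: 23.6
tool_pos: [0.509, 0.0398, 0.1806]
tool_rot: [-3.141, -0.001, 2.879]
contact_force: [0.3, 0.3, -0.8]
opening: 0.0596
grip_force: 20.0
```

Emit:
step_arm(
  increments=[
    {"delta_pos": [0,0,0],"dr": [0,0,0],"fingers": 1},
    {"delta_pos": [0,0,0.05],"dr": [0,0,0],"fingers": 1},
    {"delta_pos": [0,0,0.1],"dr": [0,0,0],"fingers": 1},
    {"delta_pos": [0,0,0.15],"dr": [0,0,0],"fingers": 1},
    {"delta_pos": [0,0,0.2],"dr": [0,0,0],"fingers": 1},
  ],
  newtons=8,
)

```text
time: 24.22
tool_pos: [0.5093, 0.0398, 0.1794]
tool_rot: [3.141, 0.0, 2.879]
contact_force: [0.2, -0.1, -1.2]
opening: 0.0599
grip_force: 8.0
```

Emit:
step_arm(
  increments=[
    {"delta_pos": [0,0,0.05],"dr": [0,0,0],"fingers": 1},
    {"delta_pos": [0,0,0.1],"dr": [0,0,0],"fingers": 1},
    {"delta_pos": [0,0,0.15],"dr": [0,0,0],"fingers": 1},
    {"delta_pos": [0,0,0.2],"dr": [0,0,0],"fingers": 1},
    {"delta_pos": [0,0,0.25],"dr": [0,0,0],"fingers": 1},
  ],
)

```text
time: 24.85
tool_pos: [0.5093, 0.0398, 0.1768]
tool_rot: [3.141, 0.0, 2.879]
contact_force: [-0.5, -0.0, -0.7]
opening: 0.0601
grip_force: 8.0
```

Emit:
step_arm(
  increments=[
    {"delta_pos": [0,0,0.05],"dr": [0,0,0],"fingers": 1},
    {"delta_pos": [0,0,0.1],"dr": [0,0,0],"fingers": 1},
    {"delta_pos": [0,0,0.15],"dr": [0,0,0],"fingers": 1},
    {"delta_pos": [0,0,0.2],"dr": [0,0,0],"fingers": 1},
    {"delta_pos": [0,0,0.2],"dr": [0,0,0],"fingers": 1},
  ],
)

```text
time: 25.48
tool_pos: [0.5092, 0.0398, 0.1748]
tool_rot: [3.141, -0.0, 2.879]
contact_force: [-0.4, 0.1, -0.6]
opening: 0.0605
grip_force: 8.0
```

Emit:
step_arm(
  increments=[
    {"delta_pos": [0,0,0.04],"dr": [0,0,0],"fingers": 1},
    {"delta_pos": [0,0,0.08],"dr": [0,0,0],"fingers": 1},
    {"delta_pos": [0,0,0.12],"dr": [0,0,0],"fingers": 1},
    {"delta_pos": [0,0,0.15],"dr": [0,0,0],"fingers": 1},
    {"delta_pos": [0,0,0.15],"dr": [0,0,0],"fingers": 1},
  ],
)

```text
time: 26.1
tool_pos: [0.5092, 0.0398, 0.1733]
tool_rot: [3.142, -0.0, 2.879]
contact_force: [0.3, 0.4, -1.3]
opening: 0.0603
grip_force: 8.0
```

Emit:
step_arm(
  increments=[
    {"delta_pos": [0,0,0.04],"dr": [0,0,0],"fingers": 1},
    {"delta_pos": [0,0,0.08],"dr": [0,0,0],"fingers": 1},
    {"delta_pos": [0,0,0.12],"dr": [0,0,0],"fingers": 1},
    {"delta_pos": [0,0,0.15],"dr": [0,0,0],"fingers": 1},
    {"delta_pos": [0,0,0.15],"dr": [0,0,0],"fingers": 1},
  ],
)

```text
time: 26.72
tool_pos: [0.5092, 0.0398, 0.1718]
tool_rot: [3.142, -0.0, 2.879]
contact_force: [-0.4, -0.7, -1.4]
opening: 0.0602
grip_force: 8.0
```

Emit:
step_arm(
  increments=[
    {"delta_pos": [0,0,0.03],"dr": [0,0,0],"fingers": 1},
    {"delta_pos": [0,0,0.06],"dr": [0,0,0],"fingers": 1},
    {"delta_pos": [0,0,0.09],"dr": [0,0,0],"fingers": 1},
    {"delta_pos": [0,0,0.12],"dr": [0,0,0],"fingers": 1},
    {"delta_pos": [0,0,0.12],"dr": [0,0,0],"fingers": 1},
  ],
)

```text
time: 27.35
tool_pos: [0.5092, 0.0398, 0.1706]
tool_rot: [3.142, -0.0, 2.879]
contact_force: [0.2, 0.5, 0.0]
opening: 0.0603
grip_force: 8.0
```

Emit:
step_arm(
  increments=[
    {"delta_pos": [0,0,0.03],"dr": [0,0,0],"fingers": 1},
    {"delta_pos": [0,0,0.06],"dr": [0,0,0],"fingers": 1},
    {"delta_pos": [0,0,0.08],"dr": [0,0,0],"fingers": 1},
    {"delta_pos": [0,0,0.08],"dr": [0,0,0],"fingers": 1},
    {"delta_pos": [0,0,0.08],"dr": [0,0,0],"fingers": 1},
  ],
)

```text
time: 27.98
tool_pos: [0.5093, 0.0398, 0.1698]
tool_rot: [3.141, 0.0, 2.879]
contact_force: [-0.1, 0.4, -1.5]
opening: 0.0601
grip_force: 8.0
```

Emit:
step_arm(
  increments=[
    {"delta_pos": [0,0,0.03],"dr": [0,0,0],"fingers": 1},
    {"delta_pos": [0,0,0.06],"dr": [0,0,0],"fingers": 1},
    {"delta_pos": [0,0,0.09],"dr": [0,0,0],"fingers": 1},
    {"delta_pos": [0,0,0.09],"dr": [0,0,0],"fingers": 1},
    {"delta_pos": [0,0,0.09],"dr": [0,0,0],"fingers": 1},
  ],
)

```text
time: 28.6
tool_pos: [0.5093, 0.0398, 0.1689]
tool_rot: [3.142, 0.0, 2.879]
contact_force: [-0.2, -1.1, -0.8]
opening: 0.0602
grip_force: 8.0
```

Emit:
step_arm(
  increments=[
    {"delta_pos": [0,0,0.03],"dr": [0,0,0],"fingers": 1},
    {"delta_pos": [0,0,0.06],"dr": [0,0,0],"fingers": 1},
    {"delta_pos": [0,0,0.09],"dr": [0,0,0],"fingers": 1},
    {"delta_pos": [0,0,0.09],"dr": [0,0,0],"fingers": 1},
    {"delta_pos": [0,0,0.09],"dr": [0,0,0],"fingers": 1},
  ],
)

```text
time: 29.22
tool_pos: [0.5093, 0.0398, 0.168]
tool_rot: [3.142, 0.0, 2.879]
contact_force: [0.1, -0.2, -1.2]
opening: 0.0603
grip_force: 8.0
```

Emit:
step_arm(
  increments=[
    {"delta_pos": [0,0,0.03],"dr": [0,0,0],"fingers": 1},
    {"delta_pos": [0,0,0.06],"dr": [0,0,0],"fingers": 1},
    {"delta_pos": [0,0,0.09],"dr": [0,0,0],"fingers": 1},
    {"delta_pos": [0,0,0.09],"dr": [0,0,0],"fingers": 1},
    {"delta_pos": [0,0,0.09],"dr": [0,0,0],"fingers": 1},
  ],
)

```text
time: 29.85
tool_pos: [0.5094, 0.0398, 0.1673]
tool_rot: [3.141, 0.0, 2.879]
contact_force: [-0.4, -0.1, 2.0]
opening: 0.0602
grip_force: 8.0
```

```bash
python3 - <<'E'
from h import *
s=viewer.read_camera("side")[:,:,::-1].copy(); cv2.imwrite("pics/side13.png",s)
h=cv2.cvtColor(s,cv2.COLOR_BGR2HSV)
for v in range(200,232): print(v,' '.join("%3d/%-3d"%(h[v,u,2],h[v,u,1]) for u in range(276,312,3)))
E
```

```text
200 128/167 129/170  83/58   49/47   89/129  66/58   61/21   77/20   62/25   64/24  128/52  177/56 
201 129/168 130/165  83/58   48/48  114/157 104/54   56/36   63/28   63/24  132/52  229/46  239/38 
202 125/167 129/166  83/68   67/42  111/159 133/59   54/28   72/32   88/43  232/43  236/41  230/48 
203 122/165 129/164 105/87  122/36   85/126 137/71   92/50  145/51  179/56  237/40  216/51  187/55 
204 117/166 129/166 144/67  151/35   49/47  132/66  188/54  231/45  235/42  217/49  182/57  239/38 
205 115/160 124/165 154/35  152/35   80/35  133/58  235/43  235/42  204/53  175/57  239/38  239/38 
206 122/163 122/148 150/34  146/35  145/33  144/57  228/48  196/53  183/54  231/45  238/39  239/38 
207 123/164 133/88  155/36  147/36  150/34  142/56  189/54   98/39  238/39  239/38  239/38  239/38 
208 123/162 144/51  154/36  146/33  151/37  142/54  174/54  125/33  239/38  239/38  239/37  234/46 
209 120/159 144/50  152/34  147/35  154/36  146/54  230/47  189/46  239/39  238/40  234/46  192/81 
210 118/166 148/52  150/32  147/36  170/50  154/61  238/40  232/44  239/39  235/42  196/81  119/159

[... 1399 characters left out ...]

225 118/160 122/163 164/40  194/30  207/34  205/30  208/26  196/34  175/36  172/47  123/162 125/157
226 115/164 119/161 162/39  197/26  210/27  210/26  214/21  213/24  185/32  170/41  124/160 123/162
227 112/155 116/158 164/34  199/26  209/27  210/26  204/23  212/24  196/25  182/29  123/160 124/160
228 112/155 109/145 166/28  199/24  209/27  211/25  202/23  206/26  196/25  201/22  133/117 126/160
229 113/158 101/91  166/28  199/24  208/26  210/26  203/23  200/27  193/26  201/22  169/41  125/163
230 110/151  92/19  164/26  199/26  208/25  210/24  205/25  199/27  182/25  198/23  189/15  127/153
231 103/99   93/25  164/28  199/27  208/26  211/25  204/24  195/29  183/25  184/25  190/17  142/104
```

Touch at z 0.1673, against 0.168 predicted, and the picture rows show the ring meeting the rim. Releasing.

Emit:
step_arm(
  increments=[
    {"delta_pos": [0,0,0],"dr": [0,0,0],"fingers": -0.4},
    {"delta_pos": [0,0,0],"dr": [0,0,0],"fingers": -0.7},
    {"delta_pos": [0,0,0],"dr": [0,0,0],"fingers": -1},
    {"delta_pos": [0,0,0],"dr": [0,0,0],"fingers": -1},
    {"delta_pos": [0,0,0],"dr": [0,0,0],"fingers": -1},
  ],
)

```text
time: 30.52
tool_pos: [0.5092, 0.0398, 0.1671]
tool_rot: [3.142, -0.0, 2.879]
contact_force: [-0.4, 0.0, 0.5]
opening: 0.0914
grip_force: 0.0
```

Emit:
step_arm(
  increments=[
    {"delta_pos": [0,0,-1],"dr": [0,0,0],"fingers": -1},
    {"delta_pos": [0,0,-3],"dr": [0,0,0],"fingers": -1},
    {"delta_pos": [0,0,-5],"dr": [0,0,0],"fingers": -1},
    {"delta_pos": [0,0,-7],"dr": [0,0,0],"fingers": -1},
    {"delta_pos": [0,0,-8],"dr": [0,0,0],"fingers": -1},
  ],
)

```text
time: 31.15
tool_pos: [0.5097, 0.0398, 0.2488]
tool_rot: [3.141, 0.002, 2.879]
contact_force: [0.3, -0.3, 0.2]
opening: 0.0917
grip_force: 0.0
```

```bash
python3 - <<'E'
from h import *
go(.434,.3215,.15,165)
E
```

```text
d cm [14.65 25.24  9.86] dr [ 0.03  0.13 -0.04] t 31.15 F [ 0.28 -0.28  0.2 ] op 0.0917 g 0.0 tcp [0.5097 0.0398 0.2488]
```

Emit:
step_arm(
  increments=[
    {"delta_pos": [3,5,0],"dr": [0,0,0],"fingers": -1},
    {"delta_pos": [6,10,0],"dr": [0,0,0],"fingers": -1},
    {"delta_pos": [9,15.5,1],"dr": [0,0,0],"fingers": -1},
    {"delta_pos": [12,21,3],"dr": [0,0,0],"fingers": -1},
    {"delta_pos": [14.6,25.2,5],"dr": [0,0,0],"fingers": -1},
  ],
)

```text
time: 31.78
tool_pos: [0.433, 0.3231, 0.1969]
tool_rot: [3.141, 0.001, 2.88]
contact_force: [0.8, -0.2, 0.7]
opening: 0.0917
grip_force: 0.0
```

Emit:
step_arm(
  increments=[
    {"delta_pos": [0.5,0.8,3],"dr": [0,0,0],"fingers": -0.4},
    {"delta_pos": [0.5,0.8,6],"dr": [0,0,0],"fingers": -0.4},
    {"delta_pos": [0.5,0.8,8],"dr": [0,0,0],"fingers": -0.4},
    {"delta_pos": [0.5,0.8,8],"dr": [0,0,0],"fingers": -0.4},
    {"delta_pos": [0.5,0.8,8],"dr": [0,0,0],"fingers": -0.4},
  ],
)

```text
time: 32.4
tool_pos: [0.4314, 0.3303, 0.118]
tool_rot: [3.141, 0.001, 2.879]
contact_force: [-0.4, 0.4, -0.0]
opening: 0.0645
grip_force: 0.0
```

```bash
python3 - <<'E'
from h import *
go(.434,.3215,.012,165)
s=viewer.read_camera("side")[:,:,::-1].copy(); t=viewer.read_camera("top")[:,:,::-1].copy(); cv2.imwrite("pics/side14.png",s); cv2.imwrite("pics/top14.png",t)
print("ring", hough(t,(262,225,45,45),13,18), proj("top",(.5075,.038,.1915)))
hs=cv2.cvtColor(t,cv2.COLOR_BGR2HSV)
b=blob(s,(270,185,45,50),70,130).reshape(-1,2); print(b.min(0),b.max(0))
for v in range(228,270,3): print(v,' '.join("%3d/%-3d"%(hs[v,u,2],hs[v,u,1]) for u in range(258,310,3)))
s0=cv2.imread("pics/side0.png"); hd=cv2.cvtColor(s0,cv2.COLOR_BGR2HSV)[205:240,190:228]
b=blob(s0,(190,205,38,35),70,130); print("head side",b.reshape(-1,2).min(0),b.reshape(-1,2).max(0)); print([ (z,proj("side",(.434,.3215,z)).round(1)) for z in(0,.014,.048)])
E
```

```text
d cm [-0.47 -0.79 10.6 ] dr [ 0.05  0.05 -0.04] t 32.4 F [-0.36  0.42 -0.03] op 0.0645 g 0.0 tcp [0.4314 0.3303 0.118 ]
ring [(np.float32(282.08334), np.float32(245.08333), np.float32(16.228802)), (np.float32(282.33334), np.float32(250.83333), np.float32(16.580347)), (np.float32(286.83334), np.float32(254.08333), np.float32(16.550358)), (np.float32(287.08334), np.float32(248.33333), np.float32(16.933065))] [282.56346639 245.27052629]
[279 201] [310 234]
228 125/147 121/152 115/177 108/161 110/160 113/126 120/111 124/66  136/32  139/31  144/16  153/13  164/16  174/12  188/8   184/8   193/8   185/7  
231  98/141  92/11  212/19  215/18  176/4   196/9   250/3   247/4   246/4   247/4   250/6   177/10  185/6   185/10  185/10  189/8   196/8   129/18 
234  67/122  85/18  129/20   96/11  239/14  246/4   248/3   248/10  240/14  252/6   247/5   247/4   184/11  195/8   184/10  188/8   194/8   219/14 
237  69/115  76/40  137/7   178/20  246/5   251/1   186/19  169/11  151/17  119/19  163/23  248/4   249/4   187/7   201/9   195/9   189/11  188/8  
240  64/124  67/65  191/9   255/6   246/2   220/21
[... 852 characters left out ...]
8/161  99/10  104/2    79/6   248/13  251/2   247/3   247/3   248/2   251/4   188/18  214/21  225/18  144/18  171/7   194/8   143/5  
261  70/124  66/151 102/10  107/7   105/10   99/8    84/24  147/14  159/19  165/12  192/17  209/24  217/24  145/18   24/21  194/8   209/9   163/8  
264  75/126  71/154 104/7   104/7   107/2    93/3    85/9    83/25  189/23  198/21  202/23  214/21  151/20  113/23  173/4   193/9   141/7   189/7  
267  70/127  66/155 105/5   102/8   164/8   159/6   145/9    86/6    72/21   86/21   90/20  101/18   45/23  164/8   192/5   187/7   140/9   185/8  
head side [195 209] [222 233]
[(0, array([209.2, 224.3])), (0.014, array([208.4, 220.6])), (0.048, array([206.5, 211.3]))]
```

The ring sits on the rim: top view centre (282.1,245.1), with the rim expected at (282.6,245.3). Now down to the head's boss.

Emit:
step_arm(
  increments=[
    {"delta_pos": [-0.45,-0.78,2],"dr": [0,0,0],"fingers": -0.4},
    {"delta_pos": [-0.45,-0.78,5],"dr": [0,0,0],"fingers": -0.4},
    {"delta_pos": [-0.45,-0.78,8],"dr": [0,0,0],"fingers": -0.4},
    {"delta_pos": [-0.45,-0.78,9.5],"dr": [0,0,0],"fingers": -0.4},
    {"delta_pos": [-0.45,-0.78,9.8],"dr": [0,0,0],"fingers": -0.4},
  ],
)

```text
time: 33.12
tool_pos: [0.4332, 0.3214, 0.019]
tool_rot: [-3.141, -0.0, 2.879]
contact_force: [0.0, -0.3, 0.2]
opening: 0.0644
grip_force: 0.0
```

Emit:
step_arm(
  increments=[
    {"delta_pos": [0,0,0.2],"dr": [0,0,0],"fingers": -0.4},
    {"delta_pos": [0,0,0.4],"dr": [0,0,0],"fingers": -0.4},
    {"delta_pos": [0,0,0.6],"dr": [0,0,0],"fingers": -0.4},
    {"delta_pos": [0,0,0.8],"dr": [0,0,0],"fingers": -0.4},
    {"delta_pos": [0,0,0.8],"dr": [0,0,0],"fingers": -0.4},
  ],
)

```text
time: 33.75
tool_pos: [0.4332, 0.3213, 0.0111]
tool_rot: [-3.142, -0.0, 2.879]
contact_force: [-0.0, 0.3, -0.6]
opening: 0.0644
grip_force: 0.0
```

Emit:
step_arm(
  increments=[
    {"delta_pos": [0,0,0],"dr": [0,0,0],"fingers": 0},
    {"delta_pos": [0,0,0],"dr": [0,0,0],"fingers": 1},
    {"delta_pos": [0,0,0],"dr": [0,0,0],"fingers": 1},
    {"delta_pos": [0,0,0],"dr": [0,0,0],"fingers": 1},
    {"delta_pos": [0,0,0],"dr": [0,0,0],"fingers": 1},
  ],
  newtons=25,
)

```text
time: 34.38
tool_pos: [0.4332, 0.3213, 0.0112]
tool_rot: [-3.141, -0.0, 2.879]
contact_force: [-0.2, -0.7, 1.3]
opening: 0.0252
grip_force: 25.0
```

Emit:
step_arm(
  increments=[
    {"delta_pos": [0,0,-0.8],"dr": [0,0,0],"fingers": 1},
    {"delta_pos": [0,0,-4],"dr": [0,0,0],"fingers": 1},
    {"delta_pos": [0,0,-9],"dr": [0,0,0],"fingers": 1},
    {"delta_pos": [0,0,-14],"dr": [0,0,0],"fingers": 1},
    {"delta_pos": [0,0,-19],"dr": [0,0,0],"fingers": 1},
  ],
)

```text
time: 35.0
tool_pos: [0.4328, 0.3212, 0.2031]
tool_rot: [3.141, -0.0, 2.879]
contact_force: [0.8, -0.2, -3.1]
opening: 0.0252
grip_force: 25.0
```

```bash
python3 - <<'E'
from h import *
go(.509,.039,.235,165)
E
```

```text
d cm [-14.68 -25.27  -3.2 ] dr [ 0.01 -0.01 -0.04] t 35.0 F [ 0.82 -0.23 -3.07] op 0.0252 g 25.0 tcp [0.4328 0.3212 0.2031]
```

Emit:
step_arm(
  increments=[
    {"delta_pos": [-2.5,-4.3,-2.5],"dr": [0,0,0],"fingers": 1},
    {"delta_pos": [-5.3,-9.2,-3.5],"dr": [0,0,0],"fingers": 1},
    {"delta_pos": [-8.1,-14,-3.5],"dr": [0,0,0],"fingers": 1},
    {"delta_pos": [-11,-19,-3.5],"dr": [0,0,0],"fingers": 1},
    {"delta_pos": [-13.4,-23,-3.5],"dr": [0,0,0],"fingers": 1},
  ],
)

```text
time: 35.62
tool_pos: [0.5029, 0.0624, 0.2365]
tool_rot: [3.142, 0.0, 2.878]
contact_force: [0.9, -0.1, -2.7]
opening: 0.0256
grip_force: 25.0
```

Emit:
step_arm(
  increments=[
    {"delta_pos": [-0.7,-1.2,0],"dr": [0,0,0],"fingers": 1},
    {"delta_pos": [-1.3,-2.2,0],"dr": [0,0,0],"fingers": 1},
    {"delta_pos": [-1.3,-2.2,0],"dr": [0,0,0],"fingers": 1},
    {"delta_pos": [-1.3,-2.2,0],"dr": [0,0,0],"fingers": 1},
    {"delta_pos": [-1.3,-2.2,0],"dr": [0,0,0],"fingers": 1},
  ],
)

```text
time: 36.25
tool_pos: [0.5096, 0.0408, 0.2362]
tool_rot: [3.141, -0.0, 2.881]
contact_force: [-0.2, 0.5, -2.6]
opening: 0.0254
grip_force: 25.0
```

```bash
python3 - <<'E'
from h import *
s=viewer.read_camera("side")[:,:,::-1].copy(); cv2.imwrite("pics/side15.png",s)
go(.509,.0395,.202,165)
h=cv2.cvtColor(s,cv2.COLOR_BGR2HSV)
for v in range(176,226,2): print(v,' '.join("%3d/%-3d"%(h[v,u,2],h[v,u,1]) for u in range(268,318,2)))
o=robot.observe()["tool_pos"]; print(proj("side",(o[0],o[1],o[2]-.011)))
E
```

```text
d cm [ 0.03 -0.13  3.42] dr [0.01 0.   0.04] t 36.3 F [ 1.64 -0.99 -2.46] op 0.0253 g 25.0 tcp [0.5096 0.0407 0.2362]
176 164/211 189/213 143/180 121/164 119/161 120/162 129/130 142/61   64/64   52/64  112/55  143/61  208/53  206/53  238/39  237/41  231/46  204/53  184/54  174/56  231/45  238/39  239/39  238/38  238/39 
178 165/207 177/213 147/182 126/160 121/166 120/159 120/159 140/73   65/63  102/45  149/46  142/59  200/54  229/48  185/52  174/57  231/46  231/46  238/40  239/38  238/39  238/39  238/39  238/38  239/37 
180 166/214 175/210 152/190 123/164 127/161 126/162 119/163 132/87   75/65  151/35  150/44  140/60  158/58  132/43  120/30  233/43  238/39  238/39  239/38  238/38  239/38  239/38  232/48  209/66  152/114
182 169/210 165/210 153/192 123/162 125/163 124/162 123/166 124/130  76/70  149/33  150/42  139/61  237/40  229/46  228/46  239/38  239/39  238/39  240/37  242/53  199/86  143/128 127/155 120/155 118/149
184 170/213 153/208 163/197 119/165 120/162 125/161 125/159 127/147 128/120 147/36  149/41  129/55  236/42  238/40  233/45  235/42  229/47  220/39  254/3   252/26  19
[... 3445 characters left out ...]
/19  206/37  134/160 130/157 122/157 124/158 118/153 120/157
220 119/163 119/159 120/164 126/162 127/165 124/158 128/98  151/41  172/31  198/32  210/30  220/27  227/25  234/20  238/18  237/19  239/18  207/28  174/56  125/159 133/157 132/156 124/156 124/154 121/158
222 121/162 121/162 120/159 120/162 125/159 128/159 128/96  167/40  181/31  195/31  209/29  222/28  227/26  231/22  231/23  233/22  172/36  165/37  177/55  121/154 123/153 126/158 129/156 125/157 125/157
224 111/156 115/157 119/161 122/163 119/156 123/162 125/102 164/39  189/36  197/31  205/35  205/34  207/30  201/33  194/35  184/36  174/38  168/38  178/56  123/160 123/153 122/155 120/155 127/155 126/158
[291.54615477 196.42725682]
```

Head disc centre u≈291.7, ring u≈292.2, so they are aligned. Lowering; contact is expected near z 0.202.

Emit:
step_arm(
  increments=[
    {"delta_pos": [0,-0.1,0.7],"dr": [0,0,0],"fingers": 1},
    {"delta_pos": [0,-0.1,1.5],"dr": [0,0,0],"fingers": 1},
    {"delta_pos": [0,-0.1,2.2],"dr": [0,0,0],"fingers": 1},
    {"delta_pos": [0,-0.1,2.7],"dr": [0,0,0],"fingers": 1},
    {"delta_pos": [0,-0.1,2.7],"dr": [0,0,0],"fingers": 1},
  ],
)

```text
time: 36.92
tool_pos: [0.5093, 0.0389, 0.2086]
tool_rot: [-3.142, -0.001, 2.879]
contact_force: [0.9, -0.1, -2.3]
opening: 0.0252
grip_force: 25.0
```

Emit:
step_arm(
  increments=[
    {"delta_pos": [0,0,0],"dr": [0,0,0],"fingers": 1},
    {"delta_pos": [0,0,0.05],"dr": [0,0,0],"fingers": 1},
    {"delta_pos": [0,0,0.1],"dr": [0,0,0],"fingers": 1},
    {"delta_pos": [0,0,0.15],"dr": [0,0,0],"fingers": 1},
    {"delta_pos": [0,0,0.2],"dr": [0,0,0],"fingers": 1},
  ],
  newtons=13,
)

```text
time: 37.55
tool_pos: [0.5095, 0.0389, 0.2071]
tool_rot: [3.141, 0.0, 2.879]
contact_force: [0.3, -0.1, -1.6]
opening: 0.0254
grip_force: 13.0
```

Emit:
step_arm(
  increments=[
    {"delta_pos": [0,0,0.04],"dr": [0,0,0],"fingers": 1},
    {"delta_pos": [0,0,0.08],"dr": [0,0,0],"fingers": 1},
    {"delta_pos": [0,0,0.12],"dr": [0,0,0],"fingers": 1},
    {"delta_pos": [0,0,0.16],"dr": [0,0,0],"fingers": 1},
    {"delta_pos": [0,0,0.16],"dr": [0,0,0],"fingers": 1},
  ],
)

```text
time: 38.17
tool_pos: [0.5095, 0.0389, 0.2055]
tool_rot: [3.142, -0.0, 2.879]
contact_force: [-0.0, -0.1, -1.8]
opening: 0.0253
grip_force: 13.0
```

Emit:
step_arm(
  increments=[
    {"delta_pos": [0,0,0.03],"dr": [0,0,0],"fingers": 1},
    {"delta_pos": [0,0,0.06],"dr": [0,0,0],"fingers": 1},
    {"delta_pos": [0,0,0.09],"dr": [0,0,0],"fingers": 1},
    {"delta_pos": [0,0,0.12],"dr": [0,0,0],"fingers": 1},
    {"delta_pos": [0,0,0.12],"dr": [0,0,0],"fingers": 1},
  ],
)

```text
time: 38.8
tool_pos: [0.5095, 0.0389, 0.2043]
tool_rot: [3.141, -0.0, 2.879]
contact_force: [0.8, 0.2, -1.8]
opening: 0.0255
grip_force: 13.0
```

Emit:
step_arm(
  increments=[
    {"delta_pos": [0,0,0.03],"dr": [0,0,0],"fingers": 1},
    {"delta_pos": [0,0,0.06],"dr": [0,0,0],"fingers": 1},
    {"delta_pos": [0,0,0.09],"dr": [0,0,0],"fingers": 1},
    {"delta_pos": [0,0,0.1],"dr": [0,0,0],"fingers": 1},
    {"delta_pos": [0,0,0.1],"dr": [0,0,0],"fingers": 1},
  ],
)

```text
time: 39.42
tool_pos: [0.5095, 0.0389, 0.2033]
tool_rot: [3.141, -0.0, 2.879]
contact_force: [-0.5, 0.6, -2.5]
opening: 0.0253
grip_force: 13.0
```

Emit:
step_arm(
  increments=[
    {"delta_pos": [0,0,0.03],"dr": [0,0,0],"fingers": 1},
    {"delta_pos": [0,0,0.06],"dr": [0,0,0],"fingers": 1},
    {"delta_pos": [0,0,0.08],"dr": [0,0,0],"fingers": 1},
    {"delta_pos": [0,0,0.08],"dr": [0,0,0],"fingers": 1},
    {"delta_pos": [0,0,0.08],"dr": [0,0,0],"fingers": 1},
  ],
)

```text
time: 40.05
tool_pos: [0.5095, 0.0389, 0.2025]
tool_rot: [3.141, 0.0, 2.879]
contact_force: [-0.1, -0.5, -2.3]
opening: 0.026
grip_force: 13.0
```

Emit:
step_arm(
  increments=[
    {"delta_pos": [0,0,0.03],"dr": [0,0,0],"fingers": 1},
    {"delta_pos": [0,0,0.06],"dr": [0,0,0],"fingers": 1},
    {"delta_pos": [0,0,0.08],"dr": [0,0,0],"fingers": 1},
    {"delta_pos": [0,0,0.08],"dr": [0,0,0],"fingers": 1},
    {"delta_pos": [0,0,0.08],"dr": [0,0,0],"fingers": 1},
  ],
)

```text
time: 40.67
tool_pos: [0.5097, 0.0388, 0.202]
tool_rot: [3.141, 0.001, 2.879]
contact_force: [-0.5, 0.4, 1.8]
opening: 0.0255
grip_force: 13.0
```

Contact at 0.202 (the force swings by +4 N). Releasing and retreating.

Emit:
step_arm(
  increments=[
    {"delta_pos": [0,0,0],"dr": [0,0,0],"fingers": 0.2},
    {"delta_pos": [0,0,0],"dr": [0,0,0],"fingers": -0.2},
    {"delta_pos": [0,0,0],"dr": [0,0,0],"fingers": -0.4},
    {"delta_pos": [0,0,0],"dr": [0,0,0],"fingers": -0.4},
    {"delta_pos": [0,0,0],"dr": [0,0,0],"fingers": -0.4},
  ],
)

```text
time: 41.3
tool_pos: [0.5095, 0.0389, 0.2017]
tool_rot: [3.141, -0.0, 2.879]
contact_force: [-0.7, -0.2, 0.2]
opening: 0.0635
grip_force: 0.0
```

Emit:
step_arm(
  increments=[
    {"delta_pos": [0,0,-0.6],"dr": [0,0,0],"fingers": -0.4},
    {"delta_pos": [0,0,-2],"dr": [0,0,0],"fingers": -0.4},
    {"delta_pos": [0,0,-4],"dr": [0,0,0],"fingers": -0.4},
    {"delta_pos": [0,0,-7],"dr": [0,0,0],"fingers": -0.4},
    {"delta_pos": [0,0,-10],"dr": [0,0,0],"fingers": -0.4},
  ],
)

```text
time: 41.92
tool_pos: [0.5096, 0.0389, 0.3038]
tool_rot: [3.141, 0.001, 2.879]
contact_force: [0.7, 0.3, -0.2]
opening: 0.0643
grip_force: 0.0
```

Emit:
step_arm(
  increments=[
    {"delta_pos": [0,5,0],"dr": [0,0,0],"fingers": -0.4},
    {"delta_pos": [0,10,0],"dr": [0,0,0],"fingers": -0.4},
    {"delta_pos": [0,15,0],"dr": [0,0,0],"fingers": -0.4},
    {"delta_pos": [0,20,0],"dr": [0,0,0],"fingers": -0.4},
    {"delta_pos": [0,20,0],"dr": [0,0,0],"fingers": -0.4},
  ],
)

```text
time: 42.55
tool_pos: [0.5615, 0.2352, 0.3019]
tool_rot: [3.141, -0.0, 2.883]
contact_force: [-0.1, -0.9, 0.6]
opening: 0.0642
grip_force: 0.0
```

```bash
python3 - <<'E'
from h import *
s=viewer.read_camera("side")[:,:,::-1].copy(); t=viewer.read_camera("top")[:,:,::-1].copy(); cv2.imwrite("pics/side16.png",s); cv2.imwrite("pics/top16.png",t)
print(robot.observe()["time"],robot.observe()["opening"])
print("top disc",hough(t,(255,215,55,55),15,21),"boss",hough(t,(255,215,55,55),5,9)); print([proj("top",(.5085,.039,z)).round(1) for z in(.205,.239)])
h=cv2.cvtColor(s,cv2.COLOR_BGR2HSV)
for v in range(182,226,3): print(v,' '.join("%3d/%-3d"%(h[v,u,2],h[v,u,1]) for u in range(270,316,2)))
print([proj("side",(.5085,.039,z)).round(1) for z in(.173,.191,.205,.239)])
E
```

```text
42.65 0.06432860090543586
top disc [(np.float32(282.08334), np.float32(243.83333), np.float32(18.443483))] boss [(np.float32(267.58334), np.float32(233.33333), np.float32(6.1980457)), (np.float32(279.33334), np.float32(239.83333), np.float32(6.7921586))]
[array([281.3, 243.5]), array([279.3, 240.1])]
182 167/211 154/194 125/163 126/166 124/165 124/162 118/162 117/161 125/165 127/161 128/163 122/163 125/161 120/157 116/154 114/154 116/154 125/157 121/156 122/161 126/158 124/158 119/159
185 154/205 167/203 122/159 121/160 122/161 125/161 122/165 124/165 120/159 120/159 127/161 128/161 127/163 123/155 123/160 120/157 117/159 115/153 118/156 120/159 121/160 122/157 153/102
188 230/224 173/203 123/166 122/163 119/165 119/165 123/166 125/165 121/164 122/155 120/159 128/145 130/159 129/164 126/158 121/160 121/158 122/159 118/160 114/154 119/154 111/152 121/103
191 243/225 207/217 122/163 123/166 125/159 122/163 121/158 120/157 139/130 249/13  251/9   251/9   251/9   239/28  134/145 130/163 127/159 123/155 120/155 120/155 121/156 117/155  94/144
194 226/221 171/194 137/166 131/164 123/164 12
[... 1414 characters left out ...]
20  135/128 122/157 116/156 122/157 123/155
218 122/163 126/166 126/164 124/160 135/164 145/55  147/33  156/38  163/33  179/30  211/30  219/28  233/22  212/30  188/31  232/23  237/19  207/38  135/157 130/157 124/156 126/162 118/156
221 124/162 120/157 124/160 128/163 127/161 129/97  159/35  172/33  198/31  212/29  222/29  229/27  233/21  238/17  239/16  232/22  170/38  179/54  121/158 127/157 133/157 130/161 123/158
224 118/158 122/159 124/160 121/158 125/161 129/99  167/38  191/36  199/29  206/33  209/33  208/28  202/29  195/35  186/37  174/38  171/37  177/56  123/160 124/158 125/155 121/156 128/159
[array([292.3, 214.8]), array([292.1, 208.8]), array([291.9, 204. ]), array([291.5, 192.1])]
```

The head's boss is at top (279.3,239.8), against (279.3,240.1) for a stack centred on the bowl. The stack stands square and free, so I'm handing in.

```bash
python3 -c "
from cell import robot
print(robot.hand_in())"
```

```text
the job is handed in; nothing more can be done
None
```

The job is handed in at about 43 s: by the last camera check the bowl stood on the seat with the ring and head square on top and all three released, but the hand-in returned no verdict.

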